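Put the spice jar away in the pedal-lid box

TASK

Press the pedal of the small plastic box all the way down so that its lid swings up and stays open, then stand the little amber spice jar upright on the floor inside, setting it down gently. Finally lift the pedal and keep hold of it as it comes back up, so that the lid closes fully and softly instead of falling shut. Work the lid by the pedal only, never touching the lid itself, and leave the other things where they are.

Things in the scene. Friction and masses are not known exactly. Their poses are not given: they have to be found in the camera images.
- pedal_box: White plastic box with hinged lid, fixed on the grey slab (12 mm thick, top at z = 0.012). 130 mm front to back (x), 170 mm wide (y), 124 mm high without lid. Origin: centre of its underside. Front with pedal at -x, lid hinge at +x. The lower 52 mm are a solid plinth; above it the open bin, walls 4 mm, inside 122 x 162 mm, 72 mm deep.
- box_floor (a point): Centre of the bin's inner floor, 52 mm above the box's underside, 72 mm below its rim; axes as the box.
- pedal (a joint): Pedal angle, rad: 0 = up (lid shut), 0.36 = fully down, at its stop (lid fully open). Pivots about the box's y axis, 55 mm in front of the box's centre, 36 mm above its underside. No spring: the lid's weight holds it up when shut (pressing takes 3 to 6 N at the pad) and down once the lid leans back past upright. Lifted some 5 mm from fully down, the lid passes upright and falls shut unless the pedal is held back.
- pedal_pad (a point): Centre of the steel pad at the end of the pedal: 36 mm long (box x), 34 mm wide (box y, free on both sides), 16 mm thick. It lies 95 mm from the pivot, 83 mm in front of the box's front wall. Height of this point above the slab: 53 mm when up, 19 mm when fully down (34 mm of nearly vertical travel).
- lid (a joint): Lid angle in rad: 0 = shut, 1.57 = upright, 1.85 = fully open, leaning back. Geared to the pedal: lid = 5.14 x pedal. It swings about the top of the box's rear (+x) wall.
- lid_center (a point): Middle of the outer face of the grey plastic lid, 134 x 174 x 7 mm, 65 mm from its hinge at the top of the rear wall. Not to be touched.
- jar_center (a point): Centre (half-way up, 32.5 mm) of the spice jar: amber glass with black cap, round, 44 mm across at its widest, 65 mm high, about 140 g, loose, standing upright on the slab; its z axis points up the jar.
- jar: The same spice jar; origin at the centre of its underside.
- mill: Chrome pepper mill, 54 mm across, 128 mm high, waisted, loose; bystander. Origin: centre of its underside.
- butter_dish: Lidded glass butter dish with butter in it, 90 x 150 mm, 71 mm high, loose; bystander. Origin: centre of its underside.
- trivet: Slatted wooden trivet, 140 x 130 x 16 mm, loose; bystander. Origin: centre of its underside.
- silicone_lid: Olive-green round silicone lid, 96 mm across, 22 mm high with its knob, lying loose on the trivet; bystander. Origin: centre of its underside.
There are look-alikes about, which are no part of the job. Of the things shaped like the jar, the amber glass one is meant.

How it is judged:
By the outcome, as a careful person would: the job done as asked, in the order asked, and still so for the second after the job is handed in, with the robot touching nothing.
It also fails if it takes over 72 s, if anything falls off the work surface, if the arm or the gripper's body presses on something with over 40 N, if the wrist force passes 120 N, or if a joint passes its speed limit or range.

ROBOT

A 7-joint arm with a two-finger parallel gripper is mounted at the origin on the work surface. World frame = base frame: x ahead of the robot, y to its left, z up, the work surface at z = 0. Lengths are in m, angles in rad, forces in N, time in s.
With the tool pointing down it reaches from about 0.4 to 0.85 m from the base axis. Payload 4.5 kg.
Tool frame: the origin (TCP) lies on the centre line of the jaws, within the pads' length; the fingertips stand ahead of it and the grasp point (between the pads) lies 6 mm ahead of it (r.tcp_to_tips is the x of the fingertips in the tool frame, in m); x points along the fingers, y is the direction in which the jaws open and shut, and the axes are right-handed (so a half turn about x gives the same grasp; the last joint's range is limited). The gripper opens to 88 mm and grips with 3 to 60 N. Pads are 18 mm wide; open, the fingers measure 123 mm over their backs; the gripper's body (75 mm by 187 mm) begins 45 mm behind the grasp point.
Start: joints at [-1.173, 0.689, -0.195, 1.565, 0.157, 0.902, -0.215], TCP at [0.222, 0.584, 0.264] pointing down, gripper open.
Joint ranges: [-3.01, 3.01], [-0.46, 2.08], [-1.47, 1.51], [0.13, 2.56], [-1, 4.14], [0.04, 2.09], [-2.66, 2.66]. Speed limits (rad/s): [2.57, 2.57, 3.14, 3.14, 3.14, 3.14, 3.14].

INTERFACE

Orientations are given as a unit quaternion [x, y, z, w].
In Python, from plant import r gives the robot as it stands.
- The arm moves only by the tool play_rows, never from a script. Its argument "targets" is a list of rows, each a list of 3 entries, a list of its own where there are three numbers: the turn, a rotation vector about the world's x, y, z in rad, then the shift along the world's x, y, z in units of 40 mm (1.0 is 40 mm), then the closure in counts, from 0 (fully open) to 255 (shut). A call has 1 to 5 rows; each row shifts and turns the commanded pose from where the row before left it; what a row does not reach is not made up. A row lasts 1/10 s, in which the tool goes at most 50 mm and 8.59 degrees, less where a joint would pass 70% of its speed; a pose out of reach is approached as far as the arm can. A call is refused whole if a number of a shift passes 1 or a number of a turn 0.15, either way. A call with a gripper value outside its range is refused whole. The fingers move at their own pace and stop on an object; "newtons" is the grip in N (left out, the last holds). Time passes only in rows, so rows that do not move let the fingers close. It gives the time, the measured TCP pose, the force and the opening at its end, in the units of the state.
- r.get_state(): the state, without advancing time (a new reading comes with each control period).
- r.snapshot(name): name is "scene" or "top" or "wrist"; returns a dict with "color" (480x640x3 uint8, red, green, blue), "fx", "fy", "cx", "cy" (pixels), "cam_to_world" (4x4, takes a point from camera to world coordinates). Camera axes: x right, y up, looking along -z (the intrinsics and any distortion apply to the point x, -y, -z); pixel columns grow to the right and rows downward; lengths in m; the calibration is good to about 2 mm. A picture is of the moment at which its call begins. There is no depth.
- r.finish_job(): hands the job in, once; it reports no verdict.
The state is a dict: "clock": time; "q": joint angles; "qd": joint speeds; "joint_torque": joint torques, N m; "tool_pos": TCP position; "eef_rot": TCP orientation; "contact_force": force on the tool from outside, world axes, zero at the start; "moment": the same for the moment, N m; "opening": opening from 0.0 (shut) to 1.0 (fully open).
Only numpy, scipy, OpenCV 4.12 (cv2) and the standard library are available. Lean on these libraries where they do the work, as an engineer would, in place of code of your own. Each camera call takes 0.05 s, during which the arm holds its last target.

## Working session

There is one attempt and no reset: what is moved stays moved. The work goes in short steps, Python scripts to look and compute and a tool call to move; the robot and the scene stay as the last step left them, time stands still between calls to the robot, and variables do not carry over. Pictures are saved under pics/ and viewed, and the job is handed in when it is done.

Besides the shell and the picture viewer there is one more tool, called after "Request:" as name(argument=value, ...) on one line, values as JSON. play_rows: Moves the arm, as the interface text tells. Its arguments: {"type":"object","properties":{"targets":{"type":"array","items":{"type":"array"}},"newtons":{"type":"number"}},"required":["targets"]}

```bash
ls; mkdir -p pics; cat > h.py <<'E'
import numpy as np, cv2
from plant import r
def snap(n,f):
    s=r.snapshot(n); cv2.imwrite('pics/'+f+'.png',s['color'][:,:,::-1]); np.savez('pics/'+f+'.npz',**{k:np.array(v) for k,v in s.items()}); return s
def load(f): return dict(np.load('pics/'+f+'.npz'))
def ray(s,u,v):
    d=np.array([(u-s['cx'])/s['fx'],-(v-s['cy'])/s['fy'],-1.]); T=np.array(s['cam_to_world']); return T[:3,3],T[:3,:3]@d
def onz(s,u,v,z):
    o,d=ray(s,u,v); return o+d*(z-o[2])/d[2]
def proj(s,p):
    T=np.array(s['cam_to_world']); c=T[:3,:3].T@(np.array(p)-T[:3,3]); return s['cx']+s['fx']*c[0]/-c[2], s['cy']-s['fy']*c[1]/-c[2]
E
python3 - <<'E'
from h import *
for n in ['scene','top','wrist']:
    s=snap(n,n+'0'); print(n,[k for k in s],s['fx'],s['fy'],s['cx'],s['cy']); print(np.round(s['cam_to_world'],3))
st=r.get_state(); print(st, r.tcp_to_tips)
E
```

```text
pics
scene ['color', 'fx', 'fy', 'cx', 'cy', 'cam_to_world'] 569.4955672703921 569.4955672703921 311.72649071385723 244.7922454981069
[[ 0.655 -0.54   0.529  1.121]
 [ 0.756  0.474 -0.451 -0.547]
 [-0.007  0.696  0.718  0.966]
 [ 0.     0.     0.     1.   ]]
top ['color', 'fx', 'fy', 'cx', 'cy', 'cam_to_world'] 589.9620183404461 589.9620183404461 322.97304405380936 240.7359747769878
[[ 0.     0.994 -0.107  0.357]
 [-1.    -0.    -0.006 -0.009]
 [-0.006  0.107  0.994  1.436]
 [ 0.     0.     0.     1.   ]]
wrist ['color', 'fx', 'fy', 'cx', 'cy', 'cam_to_world'] 389.6958895406332 389.6958895406332 326.30017679694384 242.37274045503912
[[ 0.356 -0.892 -0.28   0.15 ]
 [ 0.935  0.339  0.107  0.611]
 [-0.    -0.299  0.954  0.384]
 [ 0.     0.     0.     1.   ]]
{'clock': 0.15, 'q': array([-1.17318351,  0.68975352, -0.19453288,  1.5660158 ,  0.15727067,
        0.90247853, -0.21509444]), 'qd': array([-0.00089748, -0.00324177,  0.00080413, -0.00355019, -0.00088231,
        0.0019382 , -0.00073738]), 'joint_torque': array([-1.95852052e-03, -5.27862239e+01, -1.26876745e+00, -1.53584415e+01,
       -5.25554933e-02,  3.91880210e-03,  9.34102400e-05]), 'tool_pos': array([0.22227791, 0.58371431, 0.26314178]), 'eef_rot': array([ 0.12745784,  0.6955013 , -0.12834824,  0.69538419]), 'contact_force': array([-0.2603136 , -0.18747582,  0.44125585]), 'moment': array([ 0.0110979 , -0.01614824, -0.04557063]), 'opening': 1.001539805290147} 0.025
```

View pics/scene0.png

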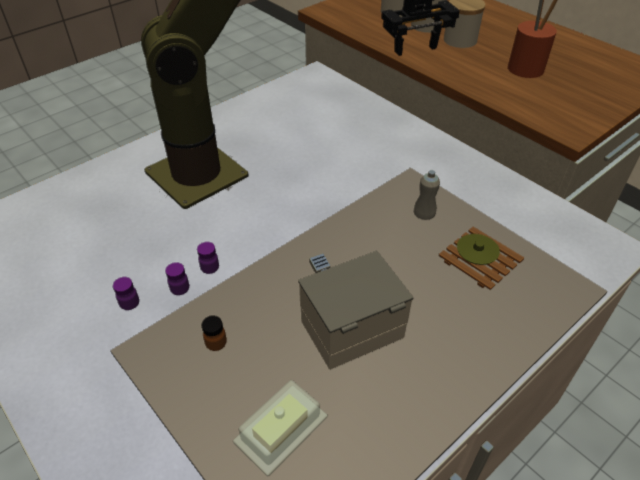

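View pics/top0.png

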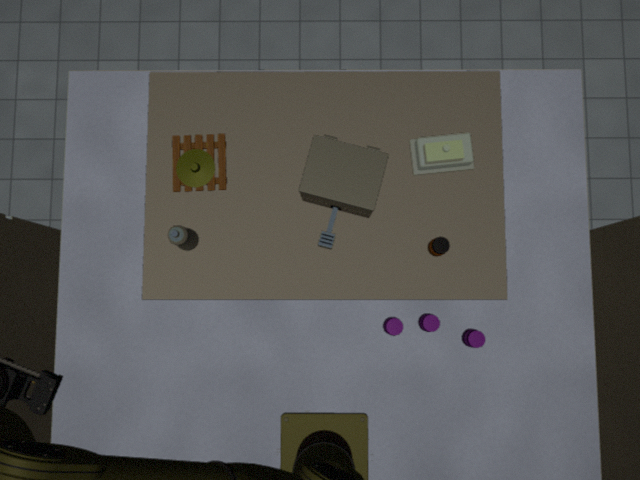

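View pics/wrist0.png

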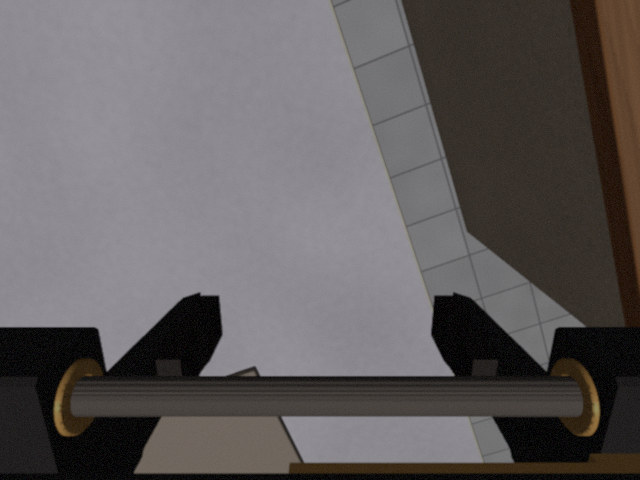

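The scene picture shows the closed box at (355,305), with its pedal at (320,263). Candidates shaped like the jar:
- Amber jar with black cap at scene (214,333), top (438,246).
- Purple jars at scene (208,257), (178,278) and (126,293).

The description picks the amber one. I'll check it in a close crop and measure.

```bash
python3 - <<'E'
from h import *
t=cv2.imread('pics/top0.png'); s=cv2.imread('pics/scene0.png')
a=cv2.resize(t[120:265,285:475],None,fx=4,fy=4,interpolation=cv2.INTER_CUBIC)[:,:]
b=cv2.resize(s[240:370,190:420],None,fx=3.4,fy=3.4,interpolation=cv2.INTER_CUBIC)
cv2.imwrite('pics/c1.png',cv2.convertScaleAbs(a,alpha=1.8)); cv2.imwrite('pics/c2.png',cv2.convertScaleAbs(b,alpha=1.8))
T=load('top0')
# lid mask
g=cv2.cvtColor(t,cv2.COLOR_BGR2HSV)
print(g[175,345],g[200,330],g[212,350],g[150,280],g[246,438],g[240,327],g[248,433])
E
```

```text
[30 36 84] [25 68 49] [18 71 47] [19 45 91] [21 89 20] [105  50  82] [90 26 10]
```

View pics/c1.png

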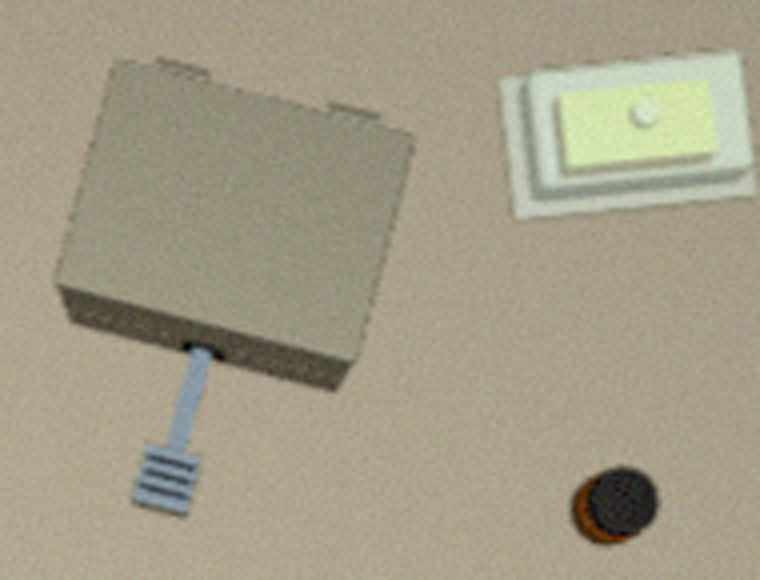

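View pics/c2.png

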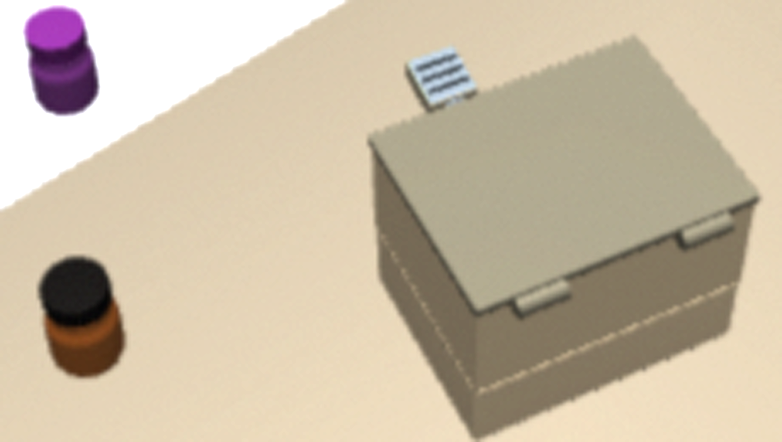

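The crops confirm the amber jar with black cap: cap centre at top crop (622,502). The lid corners and pedal pad are also clear.

```bash
cat > m.py <<'E'
from h import *
T=load('top0');S=load('scene0')
f=lambda p:(p[0]/4+285-.375,p[1]/4+120-.375)
c=np.array([onz(T,*f(p),0.143) for p in [(113,62),(413,135),(355,360),(57,287)]])
print('lid',c.round(4),'ctr',c.mean(0).round(4)); 
for i in range(4): print(np.linalg.norm(c[i]-c[i-1]).round(4))
yd=(c[0]-c[1])+(c[3]-c[2]); print('yaw y',np.degrees(np.arctan2(-yd[0],yd[1])))
xd=(c[0]-c[3])+(c[1]-c[2]); print('yaw x',np.degrees(np.arctan2(xd[1],xd[0])))
p=np.array([onz(T,*f(q),0.071) for q in [(149,446),(201,454),(187,515),(132,503)]]); print('pad',p.mean(0).round(4))
print('pad vec', np.degrees(np.arctan2(*(c.mean(0)-p.mean(0))[[1,0]])),np.linalg.norm((c.mean(0)-p.mean(0))[:2]))
print('cap top',onz(T,*f((622,502)),0.077).round(4))
# scene
g=lambda p:(p[0]/3.4+190-.35,p[1]/3.4+240-.35)
print('cap scene',onz(S,*g((74,285)),0.077).round(4))
c2=np.array([onz(S,*g(q),0.143) for q in [(370,140),(480,310),(758,200),(632,38)]]);print(c2.round(4),c2.mean(0).round(4))
print('pad scene',np.mean([onz(S,*g(q),0.073) for q in [(407,66),(453,47),(474,92),(430,105)]],axis=0).round(4))
E
python3 m.py
```

```text
lid [[ 0.7352  0.0218  0.143 ]
 [ 0.693  -0.1463  0.143 ]
 [ 0.5656 -0.1127  0.143 ]
 [ 0.6068  0.0527  0.143 ]] ctr [ 0.6501 -0.0461  0.143 ]
0.132
0.1733
0.1317
0.1704
yaw y -14.04281968341226
yaw x -14.158082937105306
pad [ 0.5069 -0.0086  0.071 ]
pad vec -14.681806813743748 0.14802085634391055
cap top [ 0.493  -0.2716  0.077 ]
cap scene [ 0.4978 -0.2704  0.077 ]
[[ 0.57   -0.1108  0.143 ]
 [ 0.6956 -0.142   0.143 ]
 [ 0.7411  0.0197  0.143 ]
 [ 0.6111  0.0546  0.143 ]] [ 0.6544 -0.0446  0.143 ]
pad scene [ 0.513  -0.0075  0.073 ]
```

```bash
cat >> h.py <<'E'
from scipy.spatial.transform import Rotation as Ro
YAW=np.radians(-14.1)
BX=np.array([np.cos(YAW),np.sin(YAW),0]);BY=np.array([-np.sin(YAW),np.cos(YAW),0])
BC=np.array([0.652,-0.0455,0.012])
def bw(x,y,z): return BC+x*BX+y*BY+np.array([0,0,z])
def cur():
    st=r.get_state(); return st,np.array(st['tool_pos']),Ro.from_quat(st['eef_rot'])
def tgtR(tilt=0.,sgn=1,yaw=None):  # tool x down, y = sgn*BY; tilt + = top of tool toward box +x
    by=BY if yaw is None else np.array([-np.sin(yaw),np.cos(yaw),0])
    x=np.array([0,0,-1.]);y=sgn*by;M=np.c_[x,y,np.cross(x,y)]
    return Ro.from_rotvec(by*tilt)*Ro.from_matrix(M)
def go(p,R):
    st,t,C=cur(); rv=(R*C.inv()).as_rotvec()
    print('t',round(st['clock'],2),'pos',t.round(4),'need turn',rv.round(4),'shift(u)',((p-t)/.04).round(3),'F',np.round(st['contact_force'],1),'open',round(st['opening'],3))
E
python3 - <<'E'
from h import *
st,t,C=cur(); print(C.as_matrix().round(3))
p=bw(-.148,0,.061)+[0,0,.025+.05]
for s in (1,-1): go(p,tgtR(0,s))
print(p)
E
```

```text
[[-0.     0.356  0.935]
 [-0.001  0.935 -0.356]
 [-1.    -0.001  0.   ]]
t 0.15 pos [0.2223 0.5837 0.2631] need turn [ 0.0012 -0.0003  0.1177] shift(u) [  7.155 -14.829  -2.879] F [-0.3 -0.2  0.4] open 1.002
t 0.15 pos [0.2223 0.5837 0.2631] need turn [-5.0000e-04 -1.9000e-03 -3.0239e+00] shift(u) [  7.155 -14.829  -2.879] F [-0.3 -0.2  0.4] open 1.002
[ 0.50845894 -0.00944498  0.148     ]
```

Request:
play_rows(targets=[[[0, 0, 0.04], [0.5, -0.9, 0], 255], [[0, 0, 0.04], [0.5, -1, 0], 255], [[0, 0, 0.037], [0.5, -1, 0], 255], [[0, 0, 0], [0.5, -1, 0], 255], [[0, 0, 0], [0.5, -1, 0], 255]], newtons=20)

```text
clock: 0.65
tool_pos: [0.3229, 0.3863, 0.2636]
eef_rot: [0.087, 0.702, -0.087, 0.702]
contact_force: [1.2, 0.3, 0.3]
opening: 0.568
```

Request:
play_rows(targets=[[[0, 0, 0], [0.5, -1, 0], 255], [[0, 0, 0], [0.5, -1, 0], 255], [[0, 0, 0], [0.5, -1, 0], 255], [[0, 0, 0], [0.5, -1, 0], 255], [[0, 0, 0], [0.5, -1, 0], 255]])

```text
clock: 1.15
tool_pos: [0.4229, 0.1864, 0.2637]
eef_rot: [0.087, 0.702, -0.087, 0.702]
contact_force: [0.0, 0.1, 0.8]
opening: 0.118
```

Request:
play_rows(targets=[[[0, 0, 0], [0.5, -1, 0], 255], [[0, 0, 0], [0.5, -1, 0], 255], [[0, 0, 0], [0.5, -1, 0], 255], [[0, 0, 0], [0.3, -1, 0], 255], [[0, 0, 0], [0.3, -0.5, 0], 255]])

```text
clock: 1.65
tool_pos: [0.5064, 0.0034, 0.2634]
eef_rot: [0.088, 0.702, -0.09, 0.701]
contact_force: [-0.0, 0.1, 0.1]
opening: 0.002
```

```bash
python3 - <<'E'
from h import *
go(bw(-.148,0,.061)+[0,0,.045],tgtR(0)); snap('wrist','w1')
E
```

```text
t 1.65 pos [0.5064 0.0034 0.2634] need turn [ 0.0022 -0.0012  0.0061] shift(u) [ 0.051 -0.322 -3.634] F [-0.   0.1  0.1] open 0.002
```

View pics/w1.png

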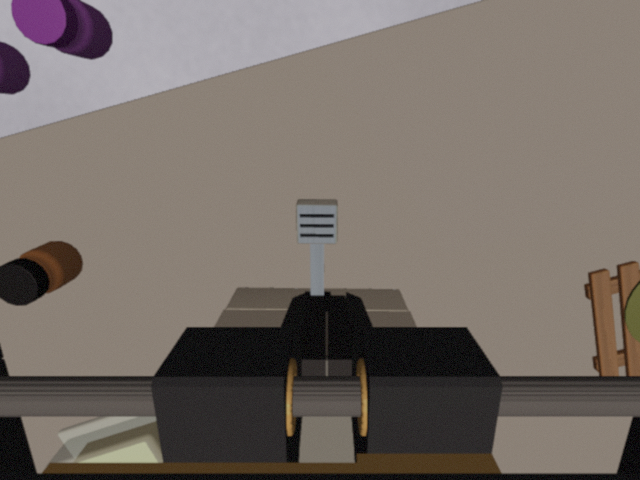

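The wrist picture shows the pad at (317,223), the amber jar's cap at (22,283), and the closed fingers at (327,300). I'll cross-check the positions.

```bash
python3 - <<'E'
from h import *
W=load('w1')
print(onz(W,317.5,224,.073).round(4), onz(W,24,282,.077).round(4), bw(-.148,0,.061))
e=onz(W,317.5,205,.073)-onz(W,317.5,292,.073); print(np.degrees(np.arctan2(-e[1],-e[0])))
E
```

```text
[ 0.5086 -0.0048  0.073 ] [ 0.4946 -0.2605  0.077 ] [ 0.50845894 -0.00944498  0.073     ]
-14.822538648197602
```

Request:
play_rows(targets=[[[0, 0, 0], [0.05, -0.28, -0.9], 255], [[0, 0, 0], [0, 0, -1], 255], [[0, 0, 0], [0, 0, -1], 255], [[0, 0, 0], [0, 0, -0.6], 255], [[0, 0, 0], [0, 0, 0], 255]])

```text
clock: 2.2
tool_pos: [0.5063, -0.0028, 0.121]
eef_rot: [0.086, 0.704, -0.087, 0.7]
contact_force: [-0.5, 0.3, 0.6]
opening: 0.003
```

```bash
python3 - <<'E'
from h import *
go(bw(-.148,0,.061)+[0,0,.025],tgtR(0)); s=snap('wrist','w2')
print(onz(s,24,282,.077))
E
```

```text
t 2.2 pos [ 0.5063 -0.0028  0.121 ] need turn [ 0.0004 -0.0064 -0.0002] shift(u) [ 0.055 -0.165 -0.575] F [-0.5  0.3  0.6] open 0.003
[ 0.46578925 -0.1356485   0.077     ]
```

View pics/w2.png

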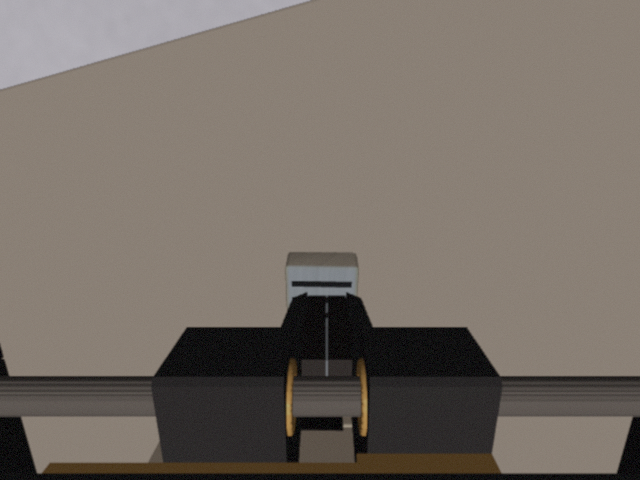

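Request:
play_rows(targets=[[[0, 0, 0], [0.05, -0.07, -0.3], 255], [[0, 0, 0], [0, 0, -0.2], 255], [[0, 0, 0], [0, 0, -0.1], 255], [[0, 0, 0], [0, 0, -0.05], 255], [[0, 0, 0], [0, 0, -0.05], 255]])

```text
clock: 2.75
tool_pos: [0.51, -0.0058, 0.0961]
eef_rot: [0.087, 0.702, -0.087, 0.702]
contact_force: [-2.0, 0.3, 4.9]
opening: 0.001
```

Request:
play_rows(targets=[[[0, 0, 0], [0, 0, -0.05], 255], [[0, 0, 0], [0, 0, -0.05], 255], [[0, 0, 0], [0, 0, -0.05], 255], [[0, 0, 0], [0, 0, -0.05], 255], [[0, 0, 0], [0, 0, -0.05], 255]])

```text
clock: 3.25
tool_pos: [0.5103, -0.0058, 0.0855]
eef_rot: [0.087, 0.702, -0.087, 0.702]
contact_force: [-2.9, 1.1, 2.7]
opening: 0.003
```

Request:
play_rows(targets=[[[0, 0, 0], [0, 0, -0.05], 255], [[0, 0, 0], [0, 0, -0.05], 255], [[0, 0, 0], [0, 0, -0.05], 255], [[0, 0, 0], [0, 0, -0.05], 255], [[0, 0, 0], [0, 0, -0.05], 255]])

```text
clock: 3.75
tool_pos: [0.5108, -0.0059, 0.0755]
eef_rot: [0.087, 0.701, -0.087, 0.702]
contact_force: [-0.3, 0.2, 1.3]
opening: 0.004
```

```bash
python3 - <<'E'
from h import *
go(bw(-.148,0,.027)+[0,0,.025],tgtR(0)); s=snap('scene','s2')
E
```

```text
t 3.75 pos [ 0.5108 -0.0059  0.0755] need turn [-0.0002  0.0008  0.0008] shift(u) [-0.058 -0.089 -0.289] F [-0.3  0.2  1.3] open 0.004
```

View pics/s2.png

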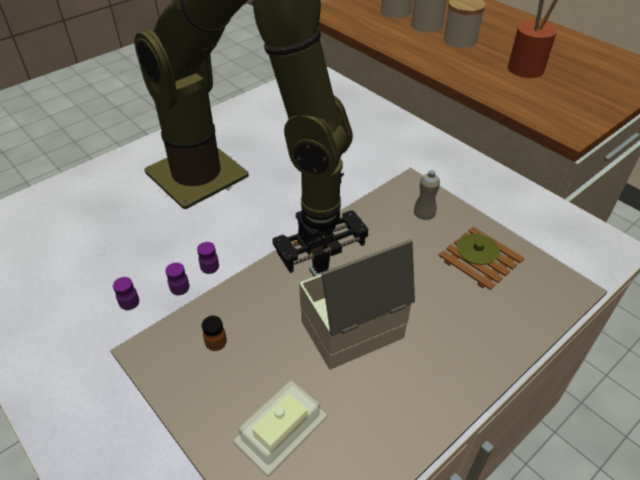

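The lid is nearly upright and following the pedal. I'll keep pressing down to the stop.

Request:
play_rows(targets=[[[0, 0, 0], [0, 0, -0.05], 255], [[0, 0, 0], [0, 0, -0.05], 255], [[0, 0, 0], [0, 0, -0.05], 255], [[0, 0, 0], [0, 0, -0.05], 255], [[0, 0, 0], [0, 0, -0.05], 255]])

```text
clock: 4.3
tool_pos: [0.5106, -0.0059, 0.066]
eef_rot: [0.087, 0.702, -0.087, 0.702]
contact_force: [-3.2, -0.2, 23.3]
opening: 0.003
```

Request:
play_rows(targets=[[[0, 0, 0], [0, 0, -0.04], 255], [[0, 0, 0], [0, 0, -0.04], 255], [[0, 0, 0], [0, 0, 0], 255]])

```text
clock: 4.6
tool_pos: [0.5106, -0.0058, 0.0657]
eef_rot: [0.087, 0.701, -0.087, 0.703]
contact_force: [-5.2, 0.7, 35.2]
opening: 0.004
```

```bash
python3 - <<'E'
from h import *
go(bw(-.148,0,.027)+[0,0,.025],tgtR(0)); s=snap('scene','s3')
E
```

```text
t 4.6 pos [ 0.5106 -0.0058  0.0657] need turn [0.0008 0.0026 0.0004] shift(u) [-0.054 -0.09  -0.043] F [-5.2  0.7 35.2] open 0.004
```

View pics/s3.png

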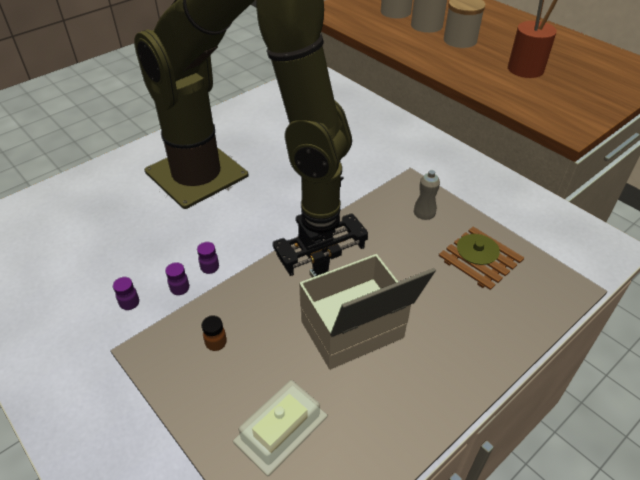

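The lid leans back fully open, and the 35 N reading shows the pedal at its stop. Now I'll lift off and go to the jar.

Request:
play_rows(targets=[[[0, 0, 0], [0, 0, 0.2], 255], [[0, 0, 0], [0, 0, 0.8], 255], [[0, 0, 0], [0, -0.2, 1], 255], [[0, 0, 0], [0, -0.5, 1], 0], [[0, 0, 0], [0, -1, 0.5], 0]])

```text
clock: 5.15
tool_pos: [0.5121, -0.0712, 0.2057]
eef_rot: [0.086, 0.7, -0.084, 0.704]
contact_force: [1.6, -0.7, -1.1]
opening: 0.161
```

Request:
play_rows(targets=[[[0, 0, 0], [-0.1, -1, 0], 0], [[0, 0, 0], [-0.1, -1, 0], 0], [[0, 0, 0], [-0.1, -1, 0], 0], [[0, 0, 0], [0, -1, 0], 0], [[0, 0, 0], [0, -0.8, 0], 0]])

```text
clock: 5.65
tool_pos: [0.4975, -0.2688, 0.2023]
eef_rot: [0.088, 0.702, -0.088, 0.701]
contact_force: [0.3, 0.1, 0.1]
opening: 0.617
```

Request:
play_rows(targets=[[[0, 0, 0], [0, 0, 0], 0], [[0, 0, 0], [0, 0, 0], 0]])

```text
clock: 5.85
tool_pos: [0.4979, -0.2663, 0.2022]
eef_rot: [0.088, 0.702, -0.088, 0.701]
contact_force: [-0.3, -0.0, 0.1]
opening: 0.8
```

```bash
python3 - <<'E'
from h import *
go(np.array([.495,-.271,.06]),tgtR(0)); s=snap('wrist','w4');snap('scene','s4')
E
```

```text
t 5.85 pos [ 0.4979 -0.2663  0.2022] need turn [-0.0006 -0.0004  0.0026] shift(u) [-0.073 -0.117 -3.555] F [-0.3 -0.   0.1] open 0.8
```

View pics/w4.png

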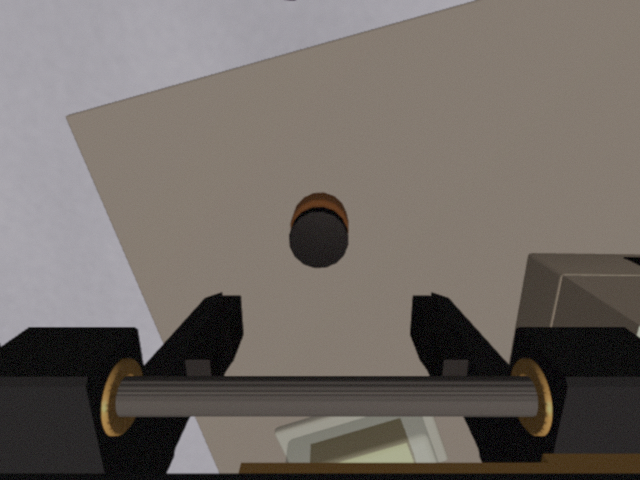

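View pics/s4.png

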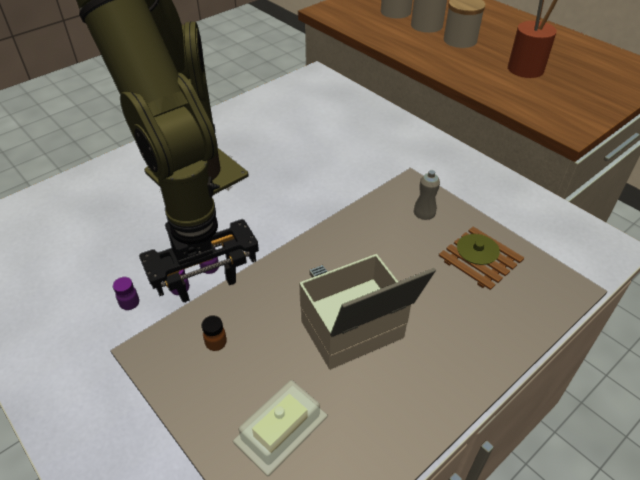

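The wrist view shows the jar's cap at (319,238), between the open fingers. The scene view shows the lid staying open.

```bash
python3 - <<'E'
from h import *
W=load('w4');print(onz(W,319,238,.077))
print([proj(W,(.495,-.271,.077)), proj(W,r.get_state()['tool_pos'])])
E
```

```text
[ 0.49349089 -0.26991439  0.077     ]
[(np.float64(317.98413239213096), np.float64(240.50632226547418)), (np.float64(332.25707232349816), np.float64(349.19032351927876))]
```

Request:
play_rows(targets=[[[0, 0, 0], [-0.1, -0.09, -0.5], 0], [[0, 0, 0], [0, 0, -1], 0], [[0, 0, 0], [0, 0, -0.9], 0], [[0, 0, 0], [0, 0, -0.7], 0], [[0, 0, 0], [0, 0, -0.5], 0]])

```text
clock: 6.45
tool_pos: [0.4942, -0.267, 0.0568]
eef_rot: [0.087, 0.703, -0.085, 0.701]
contact_force: [0.0, 0.1, 0.3]
opening: 1.0
```

Request:
play_rows(targets=[[[0, 0, 0], [0, 0, 0], 0], [[0, 0, 0], [0, 0, 0], 40], [[0, 0, 0], [0, 0, 0], 80], [[0, 0, 0], [0, 0, 0], 110]], newtons=15)

```text
clock: 6.85
tool_pos: [0.4952, -0.2696, 0.0599]
eef_rot: [0.087, 0.701, -0.087, 0.703]
contact_force: [0.2, 0.5, 0.6]
opening: 0.753
```

```bash
python3 - <<'E'
from h import *
go(np.array([.494,-.27,.058]),tgtR(0)); s=snap('wrist','w5')
E
```

```text
t 6.85 pos [ 0.4952 -0.2696  0.0599] need turn [0.0007 0.0022 0.0004] shift(u) [-0.031 -0.011 -0.047] F [0.2 0.5 0.6] open 0.753
```

View pics/w5.png

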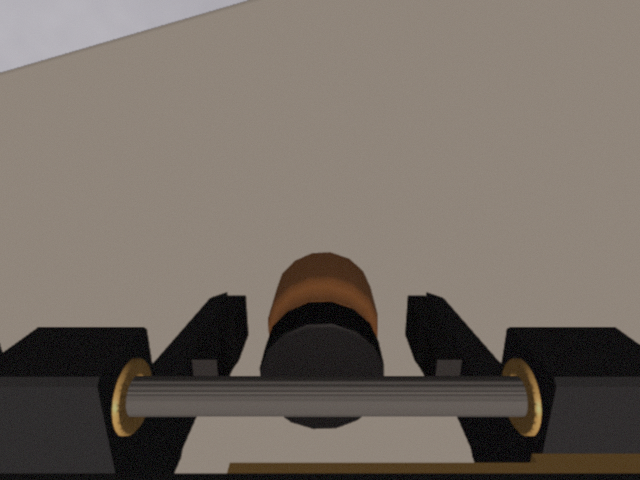

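The jar sits midway between the fingers, so I'll close.

Request:
play_rows(targets=[[[0, 0, 0], [0, 0, 0], 130], [[0, 0, 0], [0, 0, 0], 160], [[0, 0, 0], [0, 0, 0], 190], [[0, 0, 0], [0, 0, 0], 220], [[0, 0, 0], [0, 0, 0], 255]], newtons=18)

```text
clock: 7.4
tool_pos: [0.4945, -0.2697, 0.0589]
eef_rot: [0.087, 0.702, -0.087, 0.702]
contact_force: [-0.9, -0.3, 6.0]
opening: 0.494
```

Request:
play_rows(targets=[[[0, 0, 0], [0, 0, 0], 255], [[0, 0, 0], [0, 0, 0], 255], [[0, 0, 0], [0, 0, 0.15], 255], [[0, 0, 0], [0, 0, 0.35], 255]])

```text
clock: 7.8
tool_pos: [0.4934, -0.2688, 0.078]
eef_rot: [0.087, 0.703, -0.086, 0.701]
contact_force: [0.0, 0.5, -2.0]
opening: 0.489
```

```bash
python3 - <<'E'
from h import *
go(bw(-.015,0,.2),tgtR(0)); s=snap('wrist','w6'); snap('scene','s6')
E
```

```text
t 7.8 pos [ 0.4934 -0.2688  0.078 ] need turn [-0.0015 -0.0027  0.0003] shift(u) [3.6   5.675 3.35 ] F [ 0.   0.5 -2. ] open 0.489
```

View pics/w6.png

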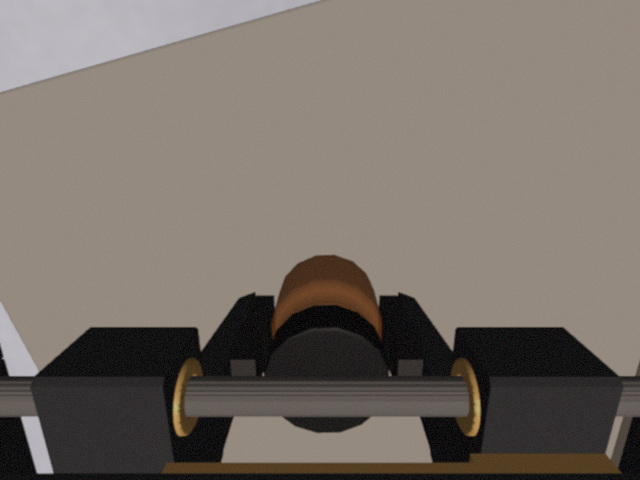

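View pics/s6.png

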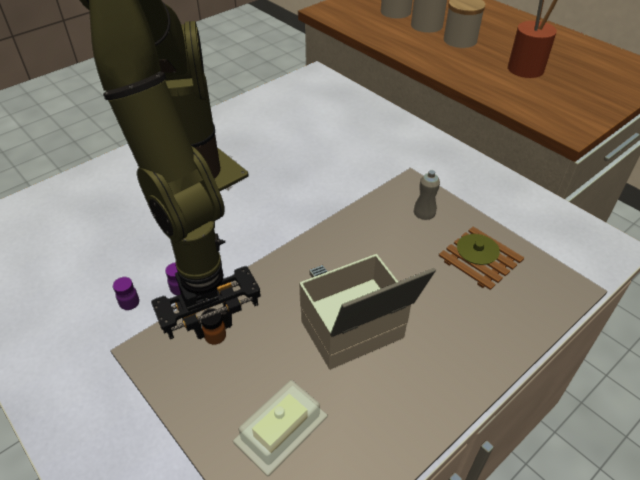

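The jar is gripped and hangs upright. Now up, and over to the bin.

Request:
play_rows(targets=[[[0, 0, 0], [0, 0, 0.7], 255], [[0, 0, 0], [0, 0, 1], 255], [[0, 0, 0], [0, 0.2, 1], 255], [[0, 0, 0], [0.2, 0.4, 0.85], 255], [[0, 0, 0], [0.4, 0.6, 0], 255]])

```text
clock: 8.4
tool_pos: [0.5198, -0.2236, 0.2252]
eef_rot: [0.087, 0.699, -0.09, 0.704]
contact_force: [1.5, 0.3, -1.6]
opening: 0.491
```

Request:
play_rows(targets=[[[0, 0, 0], [0.5, 0.8, 0], 255], [[0, 0, 0], [0.6, 0.9, 0], 255], [[0, 0, 0], [0.6, 0.9, 0], 255], [[0, 0, 0], [0.6, 0.9, 0], 255], [[0, 0, 0], [0.4, 0.6, 0], 255]])

```text
clock: 8.9
tool_pos: [0.6276, -0.0532, 0.2207]
eef_rot: [0.087, 0.702, -0.085, 0.702]
contact_force: [0.3, 0.7, -1.6]
opening: 0.486
```

Request:
play_rows(targets=[[[0, 0, 0], [0.2, 0.3, 0], 255], [[0, 0, 0], [0, 0, 0], 255], [[0, 0, 0], [0, 0, 0], 255]])

```text
clock: 9.2
tool_pos: [0.6333, -0.0477, 0.2202]
eef_rot: [0.087, 0.702, -0.088, 0.701]
contact_force: [-0.2, -0.2, -2.1]
opening: 0.488
```

```bash
python3 - <<'E'
from h import *
go(bw(-.015,0,.052+.047),tgtR(0)); s=snap('wrist','w7'); snap('scene','s7'); snap('top','t7')
E
```

```text
t 9.2 pos [ 0.6333 -0.0477  0.2202] need turn [ 0.002  -0.0018  0.0024] shift(u) [ 0.103  0.146 -2.729] F [-0.2 -0.2 -2.1] open 0.488
```

View pics/w7.png

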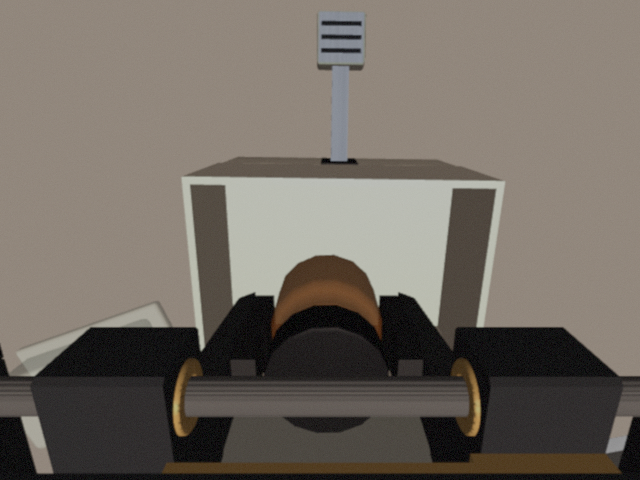

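View pics/s7.png

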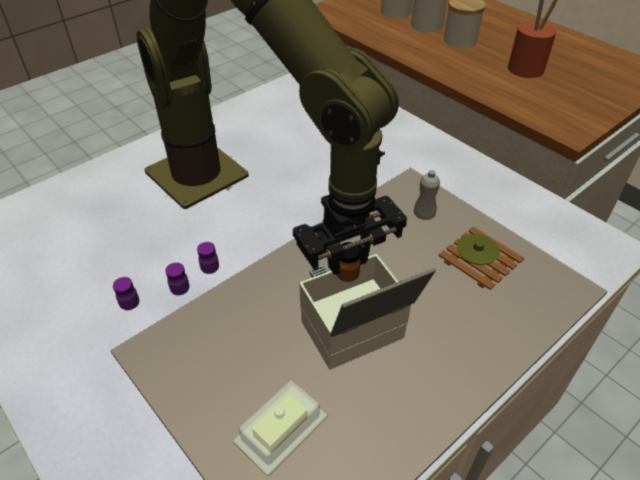

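The bin centre is slightly to the right of the gripper in the wrist view (343 against 327 px), which agrees with the computed shift. I'll correct that and lower.

Request:
play_rows(targets=[[[0, 0, 0], [0.12, 0.18, 0], 255], [[0, 0, 0], [0, 0, -0.4], 255], [[0, 0, 0], [0, 0, -0.6], 255], [[0, 0, 0], [0, 0, -0.6], 255], [[0, 0, 0], [0, 0, -0.4], 255]])

```text
clock: 9.85
tool_pos: [0.6386, -0.0384, 0.139]
eef_rot: [0.087, 0.702, -0.087, 0.701]
contact_force: [1.1, 0.0, -2.2]
opening: 0.491
```

Request:
play_rows(targets=[[[0, 0, 0], [0, 0, -0.25], 255], [[0, 0, 0], [0, 0, -0.15], 255], [[0, 0, 0], [0, 0, -0.05], 255], [[0, 0, 0], [0, 0, 0], 255]])

```text
clock: 10.25
tool_pos: [0.6396, -0.0382, 0.123]
eef_rot: [0.087, 0.701, -0.087, 0.702]
contact_force: [-0.0, -0.3, -1.2]
opening: 0.488
```

```bash
python3 - <<'E'
from h import *
go(bw(-.015,0,.052+.047),tgtR(0)); s=snap('wrist','w8')
E
```

```text
t 10.25 pos [ 0.6396 -0.0382  0.123 ] need turn [-0.0002  0.0009  0.0008] shift(u) [-0.053 -0.09  -0.299] F [-0.  -0.3 -1.2] open 0.488
```

View pics/w8.png

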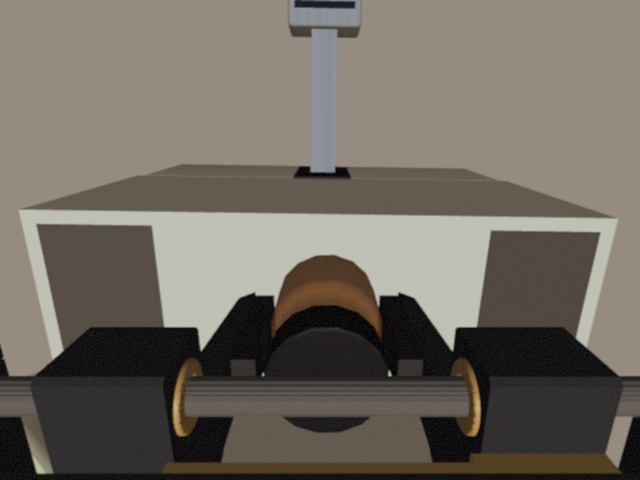

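The jar is centred in the bin (rim spans 30 to 615 px). I'll do the last 12 mm slowly, watching the force.

Request:
play_rows(targets=[[[0, 0, 0], [0, 0, -0.08], 255], [[0, 0, 0], [0, 0, -0.08], 255], [[0, 0, 0], [0, 0, -0.04], 255], [[0, 0, 0], [0, 0, -0.02], 255], [[0, 0, 0], [0, 0, 0], 255]])

```text
clock: 10.8
tool_pos: [0.6391, -0.0383, 0.1136]
eef_rot: [0.087, 0.702, -0.087, 0.702]
contact_force: [0.6, -0.7, -0.9]
opening: 0.489
```

Request:
play_rows(targets=[[[0, 0, 0], [0, 0, -0.02], 255], [[0, 0, 0], [0, 0, -0.02], 255], [[0, 0, 0], [0, 0, 0], 255]])

```text
clock: 11.1
tool_pos: [0.6391, -0.0383, 0.1121]
eef_rot: [0.087, 0.702, -0.087, 0.702]
contact_force: [0.7, -0.0, -2.2]
opening: 0.494
```

Request:
play_rows(targets=[[[0, 0, 0], [0, 0, -0.02], 255], [[0, 0, 0], [0, 0, 0], 255]])

```text
clock: 11.3
tool_pos: [0.6391, -0.0382, 0.1113]
eef_rot: [0.087, 0.702, -0.087, 0.702]
contact_force: [-0.3, 0.3, -2.1]
opening: 0.493
```

Request:
play_rows(targets=[[[0, 0, 0], [0, 0, -0.02], 255], [[0, 0, 0], [0, 0, 0], 255]])

```text
clock: 11.5
tool_pos: [0.6393, -0.0383, 0.111]
eef_rot: [0.087, 0.702, -0.087, 0.702]
contact_force: [-0.2, -0.3, 2.3]
opening: 0.489
```

Request:
play_rows(targets=[[[0, 0, 0], [0, 0, -0.02], 255], [[0, 0, 0], [0, 0, 0], 255]])

```text
clock: 11.7
tool_pos: [0.6393, -0.0382, 0.1109]
eef_rot: [0.087, 0.702, -0.087, 0.702]
contact_force: [-3.4, 0.0, 8.0]
opening: 0.492
```

It's on the floor (8 N). I'll ease off 1 mm and open gradually.

Request:
play_rows(targets=[[[0, 0, 0], [0, 0, 0.02], 255], [[0, 0, 0], [0, 0, 0], 125], [[0, 0, 0], [0, 0, 0], 115], [[0, 0, 0], [0, 0, 0], 90], [[0, 0, 0], [0, 0, 0], 70]])

```text
clock: 12.2
tool_pos: [0.6392, -0.0383, 0.1104]
eef_rot: [0.087, 0.702, -0.087, 0.702]
contact_force: [-0.5, -0.2, -1.0]
opening: 0.703
```

Request:
play_rows(targets=[[[0, 0, 0], [0, 0, 0], 60], [[0, 0, 0], [0, 0, 0], 60]])

```text
clock: 12.4
tool_pos: [0.6392, -0.0382, 0.1105]
eef_rot: [0.087, 0.702, -0.087, 0.702]
contact_force: [0.9, -0.2, 0.7]
opening: 0.767
```

```bash
python3 - <<'E'
from h import *
go(bw(-.015,0,.052+.047),tgtR(0)); s=snap('wrist','w9')
E
```

```text
t 12.4 pos [ 0.6392 -0.0382  0.1105] need turn [-0.0001  0.      0.0007] shift(u) [-0.043 -0.09   0.013] F [ 0.9 -0.2  0.7] open 0.767
```

View pics/w9.png

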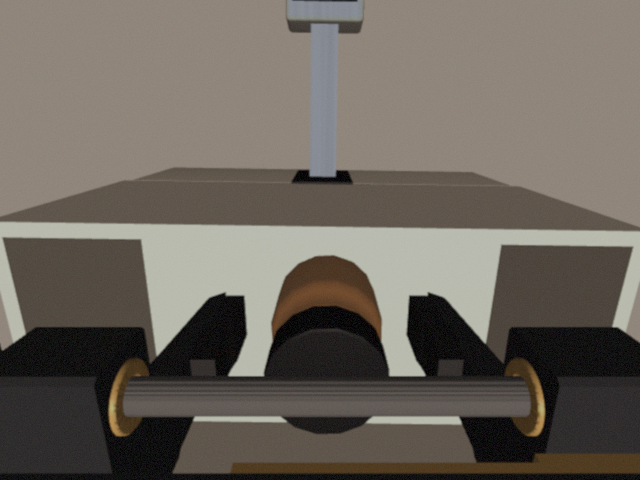

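The fingers are clear on both sides and the jar stands upright. I'll lift straight up, then go back toward the pedal.

Request:
play_rows(targets=[[[0, 0, 0], [0, 0, 0.3], 60], [[0, 0, 0], [0, 0, 0.7], 60], [[0, 0, 0], [0, 0, 1], 60], [[0, 0, 0], [0, 0, 1], 60], [[0, 0, 0], [-0.3, 0.1, 0.2], 60]])

```text
clock: 12.95
tool_pos: [0.631, -0.0345, 0.2445]
eef_rot: [0.088, 0.698, -0.087, 0.706]
contact_force: [0.2, 0.7, 0.3]
opening: 0.767
```

Request:
play_rows(targets=[[[0, 0, 0], [-0.8, 0.2, 0], 60], [[0, 0, 0], [-0.8, 0.2, 0], 60], [[0, 0, 0], [-0.8, 0.2, 0], 60], [[0, 0, 0], [-0.4, 0.1, 0], 60], [[0, 0, 0], [0, 0, 0], 60]])

```text
clock: 13.45
tool_pos: [0.5131, -0.0057, 0.2396]
eef_rot: [0.086, 0.702, -0.087, 0.701]
contact_force: [0.2, 0.2, -0.0]
opening: 0.766
```

```bash
python3 - <<'E'
from h import *
go(bw(-.148,0,.027),tgtR(-.2)); s=snap('wrist','w10'); snap('scene','s10');snap('top','t10')
E
```

```text
t 13.45 pos [ 0.5131 -0.0057  0.2396] need turn [-0.0482 -0.1951 -0.0012] shift(u) [-0.117 -0.092 -5.014] F [ 0.2  0.2 -0. ] open 0.766
```

View pics/w10.png

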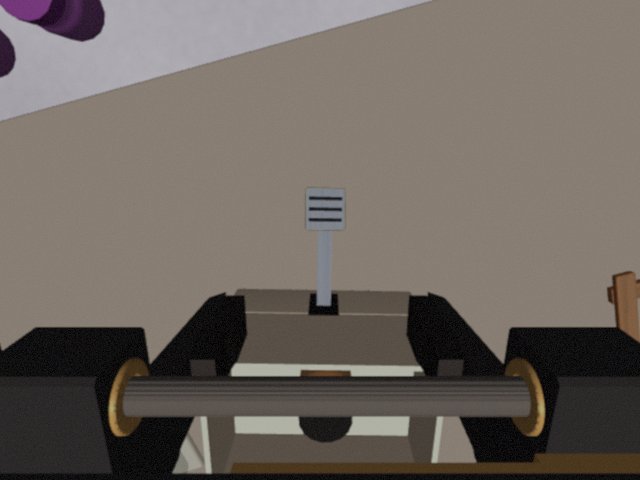

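View pics/s10.png

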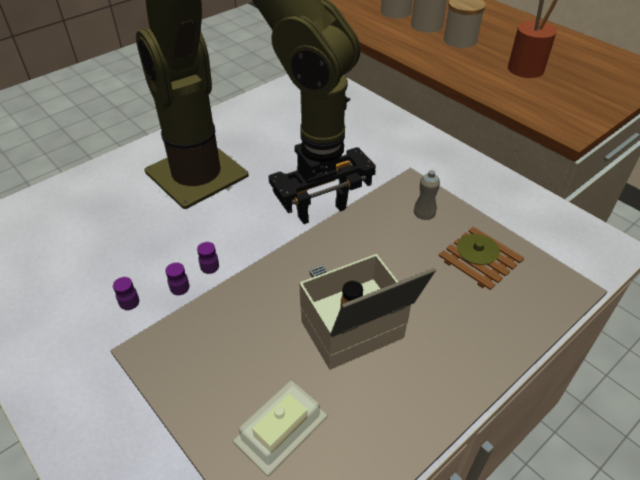

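View pics/t10.png

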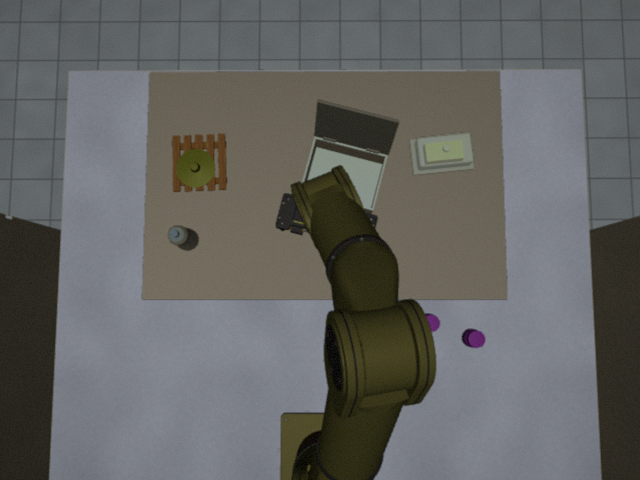

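The wrist view shows the pad at (325,209), centred between the fingers. The scene view shows the jar standing in the bin at (352,292) with the lid open. I'll work out the grasp pose and the arc for the pedal.

```bash
cat > arc.py <<'E'
from h import *
W=load('w10'); print('pad wrist',onz(W,325,209,.039), bw(-.148,0,.027))
P=bw(-.148,0,.020)
P[:2]=(onz(W,325,209,.039)[:2]*.5+bw(-.148,0,0)[:2]*.5)
R0=tgtR(-.2); a=R0.apply([1,0,0]); tcp=P-.013*a
piv=P+.0935*BX; piv[2]=.048+.001
print('P',P,'tcp',tcp,'tips',tcp+.025*a)
go(tcp,R0)
print('turn per .008',BY*.008)
p0=tcp
for k in range(1,11):
    p=piv+Ro.from_rotvec(BY*.04*k).apply(tcp-piv); print(round(.04*k,2),p.round(4),'total u',((p-p0)/.04).round(3),'row u',((p-p0)/.04/5).round(4)); p0=p
E
python3 arc.py
```

```text
pad wrist [ 0.50677969 -0.00514066  0.039     ] [ 0.50845894 -0.00944498  0.039     ]
P [ 0.50761932 -0.00729282  0.032     ] tcp [ 0.50511443 -0.00666363  0.04474087] tips [ 0.50993152 -0.0078736   0.0202392 ]
t 13.6 pos [ 0.5168 -0.0065  0.2392] need turn [-0.049  -0.1914  0.0011] shift(u) [-2.910e-01 -4.000e-03 -4.861e+00] F [ 0.2 -0.8 -0.4] open 0.767
turn per .008 [0.00194892 0.00775898 0.        ]
0.04 [ 0.505  -0.0066  0.0486] total u [-0.002  0.001  0.096] row u [-0.0005  0.0001  0.0192]
0.08 [ 0.5051 -0.0067  0.0524] total u [ 0.001 -0.     0.096] row u [ 0.0003 -0.0001  0.0192]
0.12 [ 0.5053 -0.0067  0.0563] total u [ 0.005 -0.001  0.096] row u [ 0.001  -0.0003  0.0192]
0.16 [ 0.5056 -0.0068  0.0601] total u [ 0.009 -0.002  0.096] row u [ 0.0018 -0.0004  0.0191]
0.2 [ 0.5062 -0.0069  0.0639] total u [ 0.013 -0.003  0.095] row u [ 0.0025 -0.0006  0.0191]
0.24 [ 0.5068 -0.0071  0.0677] total u [ 0.016 -0.004  0.095] row u [ 0.0033 -0.0008  0.0189]
0.28 [ 0.5076 -0.0073  0.0715] total u [ 0.02  -0.005  0.094] row u [ 0.004  -0.001   0.0188]
0.32 [ 0.5085 -0.0075  0.0752] total u [ 0.024 -0.006  0.093] row u [ 0.0047 -0.0012  0.0186]
0.36 [ 0.5096 -0.0078  0.0789] total u [ 0.027 -0.007  0.092] row u [ 0.0054 -0.0014  0.0184]
0.4 [ 0.5109 -0.0081  0.0825] total u [ 0.031 -0.008  0.091] row u [ 0.0061 -0.0015  0.0182]
```

Request:
play_rows(targets=[[[-0.016, -0.064, 0], [-0.1, 0, -0.5], 60], [[-0.016, -0.064, 0], [-0.1, 0, -0.8], 60], [[-0.016, -0.064, 0], [-0.05, 0, -0.8], 60], [[0, 0, 0], [0, 0, -0.6], 60], [[0, 0, 0], [0, 0, -0.3], 60]])

```text
clock: 14.1
tool_pos: [0.508, -0.0068, 0.1274]
eef_rot: [0.076, 0.633, -0.097, 0.764]
contact_force: [0.2, 0.9, 0.4]
opening: 0.764
```

Request:
play_rows(targets=[[[0, 0, 0], [0, 0, -0.2], 60], [[0, 0, 0], [0, 0, 0], 60]])

```text
clock: 14.3
tool_pos: [0.5095, -0.0074, 0.1252]
eef_rot: [0.076, 0.632, -0.096, 0.765]
contact_force: [-0.1, -0.4, 0.7]
opening: 0.765
```

```bash
python3 arc.py | sed -n 2,3p;  python3 - <<'E'
from h import *
s=snap('wrist','w11')
E
```

```text
P [ 0.50761932 -0.00729282  0.032     ] tcp [ 0.50511443 -0.00666363  0.04474087] tips [ 0.50993152 -0.0078736   0.0202392 ]
t 14.3 pos [ 0.5095 -0.0074  0.1252] need turn [ 0.0025 -0.0093  0.0002] shift(u) [-0.109  0.018 -2.011] F [-0.1 -0.4  0.7] open 0.765
```

View pics/w11.png

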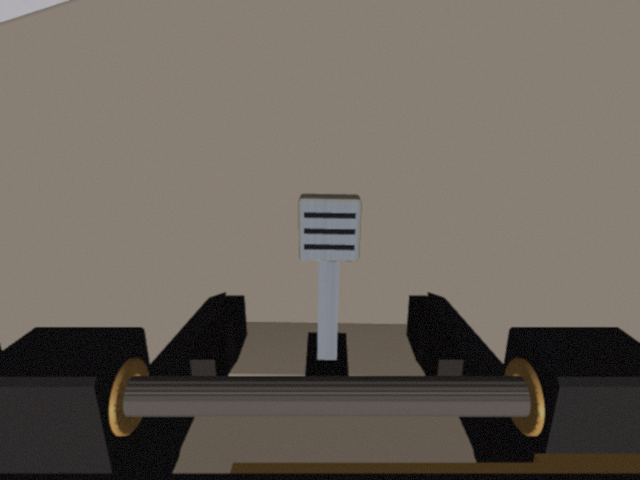

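The pad is at (330,230), centred between the fingers. I'll lower around it.

Request:
play_rows(targets=[[[0, 0, 0], [-0.1, 0, -0.5], 60], [[0, 0, 0], [0, 0, -0.6], 60], [[0, 0, 0], [0, 0, -0.4], 60], [[0, 0, 0], [0, 0, -0.25], 60], [[0, 0, 0], [0, 0, -0.15], 60]])

```text
clock: 14.85
tool_pos: [0.5002, -0.0107, 0.0712]
eef_rot: [0.073, 0.64, -0.101, 0.758]
contact_force: [-0.3, -0.5, -0.7]
opening: 0.764
```

Request:
play_rows(targets=[[[0, 0, 0], [0, 0, -0.06], 60], [[0, 0, 0], [0, 0, 0], 60]])

```text
clock: 15.05
tool_pos: [0.4999, -0.0103, 0.0693]
eef_rot: [0.073, 0.64, -0.101, 0.758]
contact_force: [-0.6, 0.5, 0.4]
opening: 0.762
```

```bash
python3 arc.py | sed -n 2,3p;  python3 - <<'E'
from h import *
s=snap('wrist','w12');s=snap('scene','s12')
a=cv2.imread('pics/s12.png')[170:300,240:400]; cv2.imwrite('pics/c12.png',cv2.convertScaleAbs(cv2.resize(a,None,fx=4,fy=4,interpolation=cv2.INTER_CUBIC),alpha=2))
E
```

```text
P [ 0.50761932 -0.00729282  0.032     ] tcp [ 0.50511443 -0.00666363  0.04474087] tips [ 0.50993152 -0.0078736   0.0202392 ]
t 15.05 pos [ 0.4999 -0.0103  0.0693] need turn [ 0.0113 -0.0338  0.0032] shift(u) [ 0.131  0.091 -0.614] F [-0.6  0.5  0.4] open 0.762
```

View pics/w12.png

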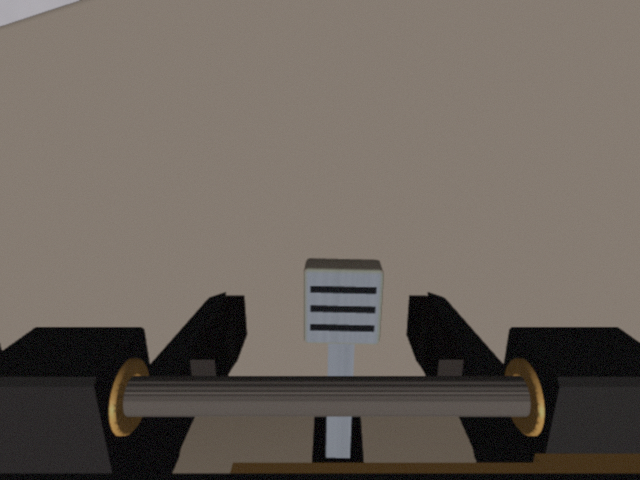

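View pics/c12.png

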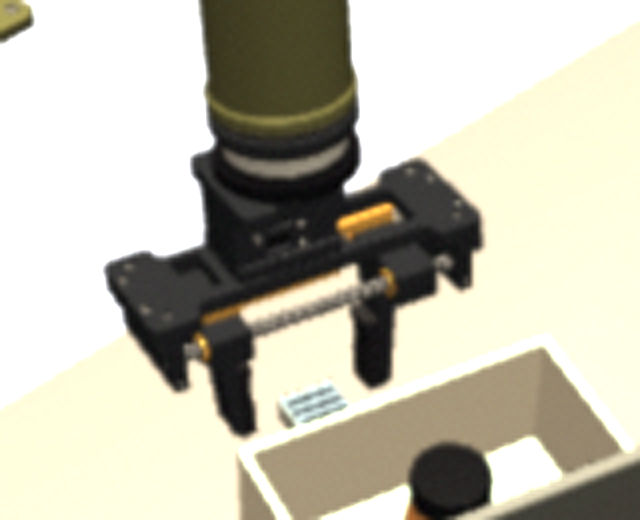

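The arm stopped short, 24 mm high and drifting 5 mm in x. I suspect a joint limit with the backward tilt.

```bash
python3 - <<'E'
from h import *
print(np.round(r.get_state()['q'],3))
E
```

```text
[ 0.042  0.874 -0.261  2.209  1.849  0.289 -0.627]
```

The joints are within their ranges, but tilting back brings the forearm and tool into line (j6 near 0, j5 swinging), which is close to the wrist singularity. I'll go back to vertical and let the tool lean the other way during the lift.

Request:
play_rows(targets=[[[0, 0, 0], [0, 0, 0.5], 60], [[0.015, 0.06, 0], [0, 0, 0.5], 60], [[0.015, 0.06, 0], [0, 0, 0.5], 60], [[0.01, 0.04, 0], [0, 0, 0.3], 60], [[0, 0, 0], [0, 0, 0], 60]])

```text
clock: 15.65
tool_pos: [0.5072, -0.0173, 0.1143]
eef_rot: [0.071, 0.659, -0.107, 0.741]
contact_force: [0.0, 0.0, -0.4]
opening: 0.763
```

```bash
sed -i 's/R0=tgtR(-.2)/R0=tgtR(0)/' arc.py; python3 arc.py | sed -n 2,3p;  python3 - <<'E'
from h import *
print(np.round(r.get_state()['q'],3))
E
```

```text
P [ 0.50761932 -0.00729282  0.032     ] tcp [ 0.50761932 -0.00729282  0.045     ] tips [ 0.50761932 -0.00729282  0.02      ]
t 15.65 pos [ 0.5072 -0.0173  0.1143] need turn [0.0649 0.1077 0.0069] shift(u) [ 0.01   0.249 -1.733] F [ 0.   0.  -0.4] open 0.763
[ 0.085  0.786 -0.303  2.128  1.109  0.325  0.123]
```

Request:
play_rows(targets=[[[0.02, 0.03, 0], [0, 0.05, 0.2], 60], [[0.02, 0.03, 0], [0, 0.05, 0.1], 60], [[0.015, 0.03, 0], [0, 0.05, 0], 60], [[0.01, 0.02, 0.007], [0, 0.05, 0], 60], [[0, 0, 0], [0, 0.05, 0], 60]])

```text
clock: 16.15
tool_pos: [0.5063, -0.008, 0.1244]
eef_rot: [0.086, 0.703, -0.088, 0.7]
contact_force: [-0.6, -0.1, 0.3]
opening: 0.767
```

```bash
python3 arc.py | sed -n 2,3p;  python3 - <<'E'
from h import *
print(np.round(r.get_state()['q'],3))
E
```

```text
P [ 0.50761932 -0.00729282  0.032     ] tcp [ 0.50761932 -0.00729282  0.045     ] tips [ 0.50761932 -0.00729282  0.02      ]
t 16.15 pos [ 0.5063 -0.008   0.1244] need turn [ 0.0021 -0.0042 -0.0005] shift(u) [ 0.034  0.018 -1.985] F [-0.6 -0.1  0.3] open 0.767
[ 0.255  0.82  -0.551  2.02   0.834  0.545  0.425]
```

Request:
play_rows(targets=[[[0, 0, 0], [0.03, 0.02, -0.4], 60], [[0, 0, 0], [0, 0, -0.5], 60], [[0, 0, 0], [0, 0, -0.5], 60], [[0, 0, 0], [0, 0, -0.3], 60], [[0, 0, 0], [0, 0, -0.1], 60]])

```text
clock: 16.65
tool_pos: [0.5061, -0.0062, 0.0518]
eef_rot: [0.084, 0.704, -0.086, 0.699]
contact_force: [-0.6, 0.7, 0.9]
opening: 0.763
```

Request:
play_rows(targets=[[[0, 0, 0], [0, 0, -0.05], 60], [[0, 0, 0], [0, 0, 0], 60]])

```text
clock: 16.85
tool_pos: [0.5071, -0.0063, 0.0512]
eef_rot: [0.085, 0.704, -0.086, 0.7]
contact_force: [0.4, -0.4, -0.0]
opening: 0.761
```

```bash
python3 arc.py | sed -n 2,3p;  python3 - <<'E'
from h import *
print(np.round(r.get_state()['q'],3))
s=snap('wrist','w13');s=snap('scene','s13')
a=cv2.imread('pics/s13.png')[190:320,260:420]; cv2.imwrite('pics/c13.png',cv2.convertScaleAbs(cv2.resize(a,None,fx=4,fy=4,interpolation=cv2.INTER_CUBIC),alpha=2))
E
```

```text
P [ 0.50761932 -0.00729282  0.032     ] tcp [ 0.50761932 -0.00729282  0.045     ] tips [ 0.50761932 -0.00729282  0.02      ]
t 16.85 pos [ 0.5071 -0.0063  0.0512] need turn [ 0.001  -0.0051 -0.0026] shift(u) [ 0.014 -0.025 -0.155] F [ 0.4 -0.4 -0. ] open 0.761
[ 0.157  0.934 -0.392  2.039  0.996  0.376  0.28 ]
```

View pics/w13.png

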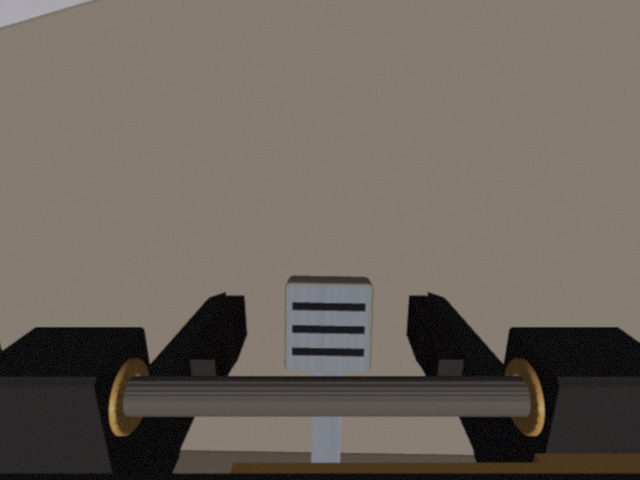

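View pics/c13.png

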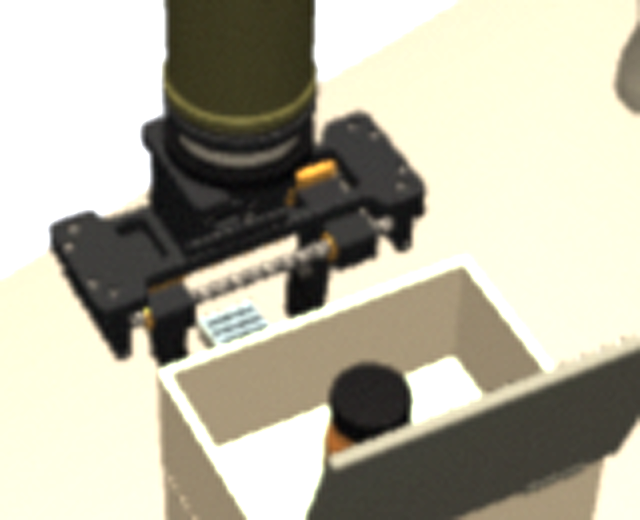

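Request:
play_rows(targets=[[[0, 0, 0], [0.01, -0.02, -0.08], 60], [[0, 0, 0], [0, 0, -0.08], 60], [[0, 0, 0], [0, 0, 0], 60]])

```text
clock: 17.25
tool_pos: [0.5072, -0.0074, 0.0442]
eef_rot: [0.085, 0.704, -0.087, 0.7]
contact_force: [0.2, 0.5, 0.1]
opening: 0.764
```

```bash
python3 arc.py | sed -n 2,3p
```

```text
P [ 0.50761932 -0.00729282  0.032     ] tcp [ 0.50761932 -0.00729282  0.045     ] tips [ 0.50761932 -0.00729282  0.02      ]
t 17.25 pos [ 0.5072 -0.0074  0.0442] need turn [ 0.001  -0.0062 -0.0023] shift(u) [0.011 0.003 0.02 ] F [0.2 0.5 0.1] open 0.764
```

In position. I'll close on the pad's sides.

Request:
play_rows(targets=[[[0, 0, 0], [0, 0, 0], 110], [[0, 0, 0], [0, 0, 0], 140], [[0, 0, 0], [0, 0, 0], 160], [[0, 0, 0], [0, 0, 0], 180], [[0, 0, 0], [0, 0, 0], 255]], newtons=25)

```text
clock: 17.75
tool_pos: [0.5076, -0.0058, 0.0445]
eef_rot: [0.086, 0.704, -0.085, 0.7]
contact_force: [1.2, 4.0, -0.5]
opening: 0.384
```

Request:
play_rows(targets=[[[0, 0, 0], [0, 0, 0], 255], [[0, 0, 0], [0, 0, 0], 255], [[0, 0, 0], [0, 0, 0], 255]])

```text
clock: 18.05
tool_pos: [0.5076, -0.0059, 0.0445]
eef_rot: [0.086, 0.704, -0.085, 0.7]
contact_force: [0.5, 5.3, -2.5]
opening: 0.382
```

```bash
cat > arc2.py <<'E'
from h import *
import sys
st,t,C=cur()
R0=tgtR(0); P=bw(-.148,0,.020); P[:2]=t[:2]; P[2]=.031
piv=P+.0935*BX; piv[2]=.048
p0=P+[0,0,.013]
for k in range(1,10):
    ph=.04*k; q=piv+Ro.from_rotvec(BY*ph).apply(P-piv); a=Ro.from_rotvec(BY*ph*.7).apply([0,0,-1.])
    p=q-.013*a; print(round(ph,2),'row u',((p-p0)/.04/5).round(4)); p0=p
print('turn/row',BY*.008*.7)
go(P,R0)
E
python3 arc2.py; python3 - <<'E'
from h import *
snap('wrist','w14');snap('scene','s14')
E
```

```text
0.04 row u [-0.0012  0.0003  0.0187]
0.08 row u [-0.0004  0.0001  0.0188]
0.12 row u [ 0.0003 -0.0001  0.0188]
0.16 row u [ 0.001  -0.0003  0.0188]
0.2 row u [ 0.0018 -0.0004  0.0188]
0.24 row u [ 0.0025 -0.0006  0.0187]
0.28 row u [ 0.0032 -0.0008  0.0186]
0.32 row u [ 0.0039 -0.001   0.0185]
0.36 row u [ 0.0047 -0.0012  0.0183]
turn/row [0.00136424 0.00543128 0.        ]
t 18.05 pos [ 0.5076 -0.0059  0.0445] need turn [-0.0014 -0.005  -0.0032] shift(u) [ 0.     0.    -0.338] F [ 0.5  5.3 -2.5] open 0.382
```

View pics/w14.png

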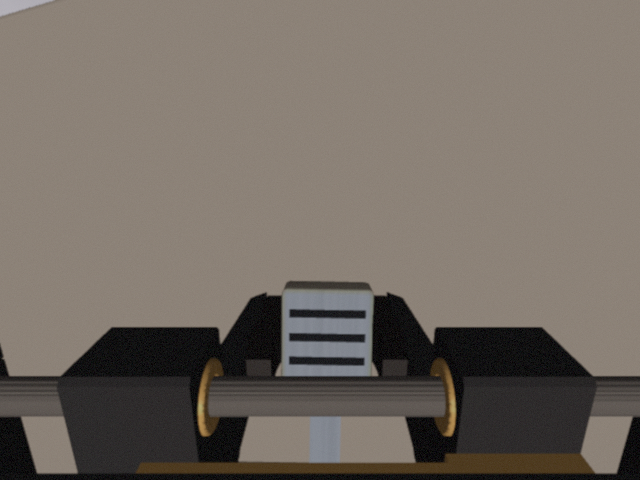

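View pics/s14.png

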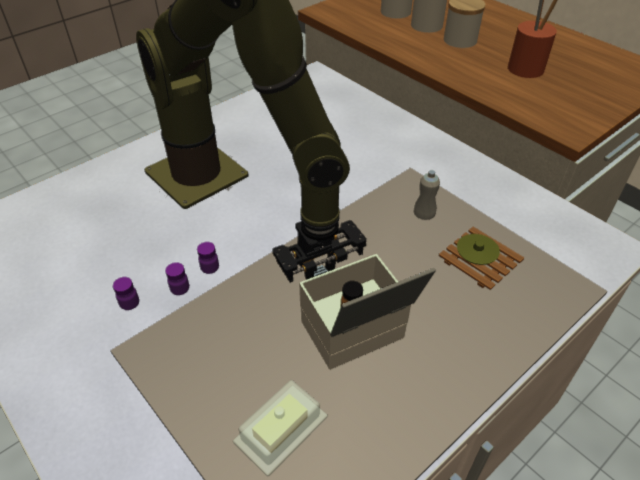

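The pad is gripped (opening 0.382, or 34 mm). I'll lift slowly along the arc.

Request:
play_rows(targets=[[[0.0014, 0.0054, 0], [-0.001, 0, 0.019], 255], [[0.0014, 0.0054, 0], [-0.001, 0, 0.019], 255], [[0.0014, 0.0054, 0], [-0.001, 0, 0.019], 255], [[0.0014, 0.0054, 0], [-0.001, 0, 0.019], 255], [[0.0014, 0.0054, 0], [-0.001, 0, 0.019], 255]])

```text
clock: 18.65
tool_pos: [0.5074, -0.0059, 0.0483]
eef_rot: [0.087, 0.714, -0.084, 0.69]
contact_force: [1.8, 5.9, -2.9]
opening: 0.381
```

Request:
play_rows(targets=[[[0.0014, 0.0054, 0], [0, 0, 0.019], 255], [[0.0014, 0.0054, 0], [0, 0, 0.019], 255], [[0.0014, 0.0054, 0], [0, 0, 0.019], 255], [[0.0014, 0.0054, 0], [0, 0, 0.019], 255], [[0.0014, 0.0054, 0], [0, 0, 0.019], 255]])

```text
clock: 19.15
tool_pos: [0.5074, -0.0058, 0.0521]
eef_rot: [0.089, 0.723, -0.083, 0.68]
contact_force: [1.4, 5.3, -2.2]
opening: 0.387
```

```bash
python3 arc2.py|tail -1; python3 - <<'E'
from h import *
snap('scene','s15')
E
```

```text
t 19.15 pos [ 0.5074 -0.0058  0.0521] need turn [-0.0159 -0.0595 -0.0029] shift(u) [ 0.     0.    -0.527] F [ 1.4  5.3 -2.2] open 0.387
```

View pics/s15.png

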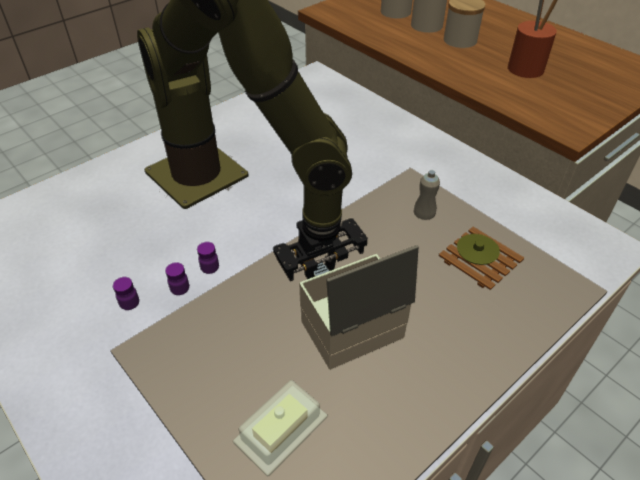

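The lid follows and is now near upright, held by the grip. I'll continue.

Request:
play_rows(targets=[[[0.0014, 0.0054, 0], [0, 0, 0.019], 255], [[0.0014, 0.0054, 0], [0, 0, 0.019], 255], [[0.0014, 0.0054, 0], [0, 0, 0.019], 255], [[0.0014, 0.0054, 0], [0, 0, 0.019], 255], [[0.0014, 0.0054, 0], [0, 0, 0.019], 255]])

```text
clock: 19.7
tool_pos: [0.5074, -0.0058, 0.056]
eef_rot: [0.09, 0.732, -0.081, 0.67]
contact_force: [1.2, 4.8, -1.4]
opening: 0.381
```

Request:
play_rows(targets=[[[0.0014, 0.0054, 0], [0.001, 0, 0.019], 255], [[0.0014, 0.0054, 0], [0.001, 0, 0.019], 255], [[0.0014, 0.0054, 0], [0.001, 0, 0.019], 255], [[0.0014, 0.0054, 0], [0.001, 0, 0.019], 255], [[0.0014, 0.0054, 0], [0.001, 0, 0.019], 255]])

```text
clock: 20.2
tool_pos: [0.5076, -0.0059, 0.0599]
eef_rot: [0.091, 0.742, -0.08, 0.66]
contact_force: [0.5, 5.6, -1.8]
opening: 0.38
```

Request:
play_rows(targets=[[[0.0014, 0.0054, 0], [0.002, 0, 0.019], 255], [[0.0014, 0.0054, 0], [0.002, -0.001, 0.019], 255], [[0.0014, 0.0054, 0], [0.002, 0, 0.019], 255], [[0.0014, 0.0054, 0], [0.002, -0.001, 0.019], 255], [[0.0014, 0.0054, 0], [0.002, 0, 0.019], 255]])

```text
clock: 20.7
tool_pos: [0.508, -0.006, 0.0638]
eef_rot: [0.092, 0.751, -0.079, 0.649]
contact_force: [2.0, 4.2, -0.8]
opening: 0.381
```

```bash
python3 arc2.py|tail -1; python3 - <<'E'
from h import *
snap('scene','s16')
E
```

```text
t 20.7 pos [ 0.508  -0.006   0.0638] need turn [-0.0366 -0.1403 -0.0026] shift(u) [ 0.     0.    -0.819] F [ 2.   4.2 -0.8] open 0.381
```

View pics/s16.png

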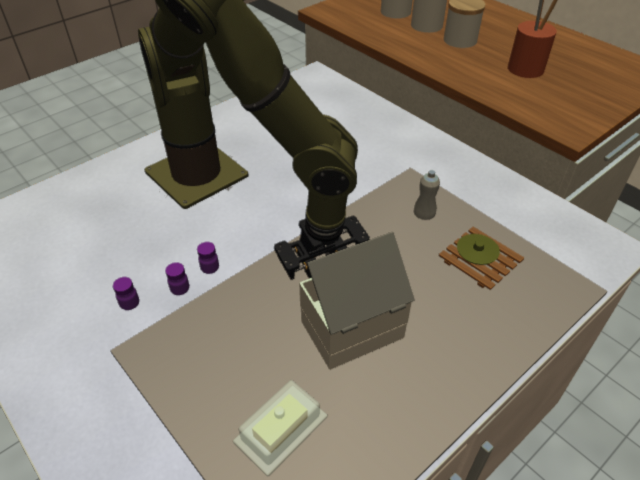

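Request:
play_rows(targets=[[[0.0014, 0.0054, 0], [0.002, 0, 0.019], 255], [[0.0014, 0.0054, 0], [0.002, -0.001, 0.019], 255], [[0.0014, 0.0054, 0], [0.003, 0, 0.019], 255], [[0.0014, 0.0054, 0], [0.003, -0.001, 0.019], 255], [[0.0014, 0.0054, 0], [0.003, 0, 0.019], 255]])

```text
clock: 21.25
tool_pos: [0.5086, -0.0061, 0.0676]
eef_rot: [0.094, 0.76, -0.078, 0.639]
contact_force: [2.1, 6.2, -0.4]
opening: 0.382
```

Request:
play_rows(targets=[[[0.001, 0.004, 0], [0.002, -0.001, 0.014], 255], [[0.001, 0.004, 0], [0.002, 0, 0.014], 255], [[0.001, 0.004, 0], [0.002, -0.001, 0.014], 255], [[0.001, 0.004, 0], [0.002, 0, 0.014], 255], [[0.001, 0.004, 0], [0.002, -0.001, 0.014], 255]])

```text
clock: 21.75
tool_pos: [0.5091, -0.0063, 0.0705]
eef_rot: [0.094, 0.766, -0.077, 0.631]
contact_force: [1.1, 4.7, 0.6]
opening: 0.381
```

Request:
play_rows(targets=[[[0.001, 0.004, 0], [0.003, -0.001, 0.014], 255], [[0.001, 0.004, 0], [0.003, 0, 0.014], 255], [[0.001, 0.004, 0], [0.003, -0.001, 0.014], 255], [[0.001, 0.004, 0], [0.003, 0, 0.014], 255], [[0.001, 0.004, 0], [0.003, -0.001, 0.014], 255]])

```text
clock: 22.25
tool_pos: [0.5096, -0.0064, 0.0733]
eef_rot: [0.095, 0.773, -0.076, 0.623]
contact_force: [1.1, 5.3, 0.8]
opening: 0.383
```

```bash
python3 arc2.py|tail -1; python3 - <<'E'
from h import *
snap('scene','s17')
E
```

```text
t 22.25 pos [ 0.5096 -0.0064  0.0733] need turn [-0.0536 -0.2071 -0.0024] shift(u) [ 0.     0.    -1.058] F [1.1 5.3 0.8] open 0.383
```

View pics/s17.png

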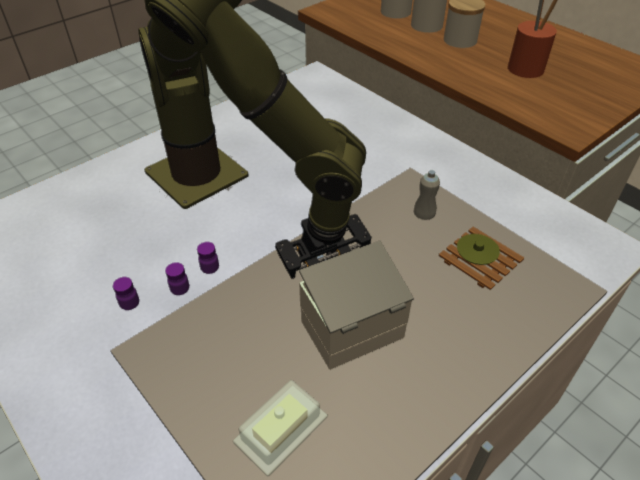

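The lid is almost shut. The last 5 mm of pedal travel goes slower, watching the force for the stop.

Request:
play_rows(targets=[[[0.0006, 0.0024, 0], [0.002, 0, 0.009], 255], [[0.0006, 0.0024, 0], [0.002, -0.001, 0.009], 255], [[0.0006, 0.0024, 0], [0.002, 0, 0.009], 255], [[0.0006, 0.0024, 0], [0.002, -0.001, 0.009], 255], [[0.0006, 0.0024, 0], [0.002, 0, 0.009], 255]])

```text
clock: 22.8
tool_pos: [0.5101, -0.0065, 0.0752]
eef_rot: [0.096, 0.777, -0.075, 0.618]
contact_force: [1.6, 5.6, 1.9]
opening: 0.38
```

Request:
play_rows(targets=[[[0.0006, 0.0024, 0], [0.002, 0, 0.009], 255], [[0.0006, 0.0024, 0], [0.002, -0.001, 0.009], 255], [[0.0006, 0.0024, 0], [0.002, 0, 0.009], 255], [[0.0006, 0.0024, 0], [0.002, -0.001, 0.009], 255], [[0.0006, 0.0024, 0], [0.002, 0, 0.009], 255]])

```text
clock: 23.3
tool_pos: [0.5105, -0.0066, 0.077]
eef_rot: [0.096, 0.78, -0.075, 0.613]
contact_force: [1.7, 4.5, 0.7]
opening: 0.381
```

Request:
play_rows(targets=[[[0.0006, 0.0024, 0], [0.002, 0, 0.009], 255], [[0.0006, 0.0024, 0], [0.002, -0.001, 0.009], 255], [[0, 0, 0], [0, 0, 0], 255]])

```text
clock: 23.6
tool_pos: [0.5107, -0.0067, 0.0777]
eef_rot: [0.096, 0.782, -0.074, 0.612]
contact_force: [1.5, 4.9, 1.5]
opening: 0.385
```

```bash
python3 arc2.py|tail -1; python3 - <<'E'
from h import *
snap('scene','s18')
a=cv2.imread('pics/s18.png')[230:370,280:430]; cv2.imwrite('pics/c18.png',cv2.convertScaleAbs(cv2.resize(a,None,fx=4,fy=4,interpolation=cv2.INTER_CUBIC),alpha=1.8))
E
```

```text
t 23.6 pos [ 0.5107 -0.0067  0.0777] need turn [-0.0608 -0.2357 -0.0022] shift(u) [ 0.     0.    -1.168] F [1.5 4.9 1.5] open 0.385
```

View pics/c18.png

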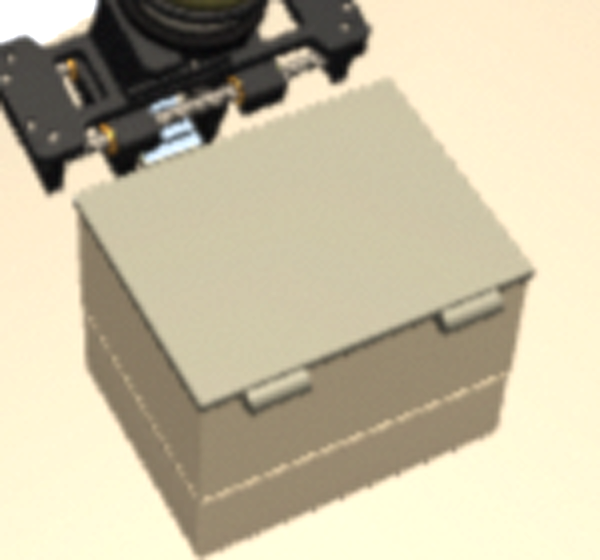

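The lid looks shut or within a few millimetres. I'll keep lifting in small steps until the stop shows as a downward force.

Request:
play_rows(targets=[[[0, 0, 0], [0.001, 0, 0.008], 255], [[0, 0, 0], [0.001, 0, 0.008], 255], [[0, 0, 0], [0.001, 0, 0.008], 255], [[0, 0, 0], [0, 0, 0], 255]])

```text
clock: 24.05
tool_pos: [0.5107, -0.0067, 0.0782]
eef_rot: [0.096, 0.782, -0.074, 0.611]
contact_force: [2.6, 6.0, -1.8]
opening: 0.386
```

Request:
play_rows(targets=[[[0, 0, 0], [0.001, 0, 0.008], 255], [[0, 0, 0], [0.001, 0, 0.008], 255], [[0, 0, 0], [0.001, 0, 0.008], 255], [[0, 0, 0], [0, 0, 0], 255]])

```text
clock: 24.45
tool_pos: [0.5108, -0.0068, 0.0783]
eef_rot: [0.097, 0.782, -0.074, 0.611]
contact_force: [3.2, 6.3, -9.4]
opening: 0.381
```

Request:
play_rows(targets=[[[0, 0, 0], [0.001, 0, 0.008], 255], [[0, 0, 0], [0.001, 0, 0.008], 255], [[0, 0, 0], [0.001, 0, 0.008], 255], [[0, 0, 0], [0, 0, 0], 255]])

```text
clock: 24.85
tool_pos: [0.5108, -0.0068, 0.0784]
eef_rot: [0.097, 0.782, -0.074, 0.611]
contact_force: [3.1, 7.6, -17.7]
opening: 0.383
```

It's at the stop (17.7 N downward). I'll ease off and open.

Request:
play_rows(targets=[[[0, 0, 0], [0, 0.02, -0.02], 255], [[0, 0, 0], [0, 0.02, -0.015], 255], [[0, 0, 0], [0, 0, 0], 150], [[0, 0, 0], [0, 0, 0], 130], [[0, 0, 0], [0, 0, 0], 110]])

```text
clock: 25.35
tool_pos: [0.5099, -0.0073, 0.0788]
eef_rot: [0.095, 0.782, -0.076, 0.611]
contact_force: [0.3, 0.1, 0.4]
opening: 0.553
```

Request:
play_rows(targets=[[[0, 0, 0], [0, 0, 0], 90], [[0, 0, 0], [0, 0, 0], 70], [[0, 0, 0], [0, 0, 0], 60]])

```text
clock: 25.65
tool_pos: [0.5104, -0.0064, 0.0787]
eef_rot: [0.095, 0.782, -0.075, 0.611]
contact_force: [-0.4, 0.2, 0.4]
opening: 0.759
```

```bash
python3 arc2.py|tail -1; python3 - <<'E'
from h import *
snap('wrist','w19')
E
```

```text
t 25.65 pos [ 0.5104 -0.0064  0.0787] need turn [-0.0583 -0.2368 -0.0027] shift(u) [ 0.     0.    -1.194] F [-0.4  0.2  0.4] open 0.759
```

View pics/w19.png

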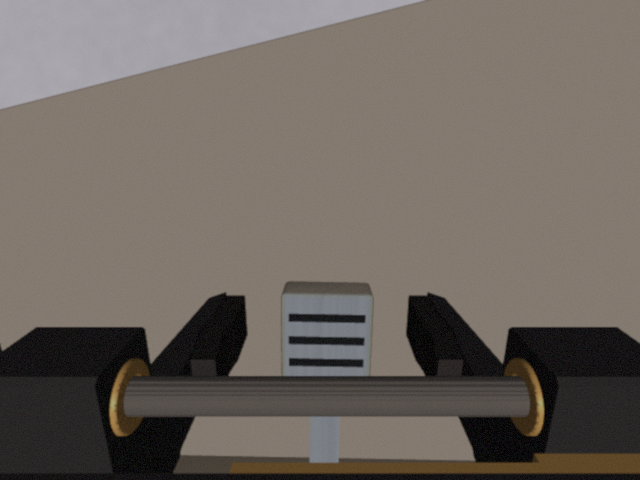

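The fingers are clear of the pad and the pedal stayed up. I'll withdraw straight up and back.

Request:
play_rows(targets=[[[0, 0, 0], [0, 0, 0.3], 60], [[0, 0, 0], [0, 0, 0.6], 60], [[0, 0, 0], [0, 0, 0.9], 60], [[0, 0, 0], [-0.1, 0, 1], 60], [[-0.015, -0.06, 0], [-0.3, 0.2, 1], 60]])

```text
clock: 26.2
tool_pos: [0.4963, 0.0007, 0.2321]
eef_rot: [0.095, 0.762, -0.079, 0.636]
contact_force: [0.8, -0.3, 0.9]
opening: 0.766
```

Request:
play_rows(targets=[[[-0.015, -0.06, 0], [-0.4, 0.6, 0.5], 60], [[-0.015, -0.06, 0], [-0.4, 0.9, 0], 60], [[0, 0, 0], [-0.4, 1, 0], 60], [[0, 0, 0], [-0.4, 1, 0], 60], [[0, 0, 0], [-0.4, 1, 0], 60]])

```text
clock: 26.7
tool_pos: [0.4135, 0.1831, 0.2517]
eef_rot: [0.088, 0.722, -0.084, 0.682]
contact_force: [0.8, 0.8, 0.4]
opening: 0.762
```

Request:
play_rows(targets=[[[0, 0, 0], [-0.4, 1, 0], 60], [[0, 0, 0], [-0.2, 0.6, 0], 60], [[0, 0, 0], [0, 0, 0], 60], [[0, 0, 0], [0, 0, 0], 60], [[0, 0, 0], [0, 0, 0], 60]])

```text
clock: 27.2
tool_pos: [0.3909, 0.2443, 0.2507]
eef_rot: [0.088, 0.722, -0.085, 0.681]
contact_force: [-0.2, -0.7, 1.2]
opening: 0.764
```

```bash
python3 - <<'E'
from h import *
snap('scene','s20');snap('top','t20'); st=r.get_state(); print(st['clock'],st['tool_pos'],np.abs(st['qd']).max(),st['contact_force'])
A=cv2.imread('pics/s20.png');B=cv2.imread('pics/scene0.png')
d=cv2.convertScaleAbs(cv2.absdiff(A,B),alpha=2.5)
cv2.imwrite('pics/d20.png',d)
a=np.hstack([A[230:370,280:430],B[230:370,280:430]]); cv2.imwrite('pics/c20.png',cv2.convertScaleAbs(cv2.resize(a,None,fx=2.6,fy=2.6,interpolation=cv2.INTER_CUBIC),alpha=1.8))
a=np.hstack([cv2.imread('pics/'+f)[100:280,280:420] for f in ('t20.png','top0.png')]); cv2.imwrite('pics/ct20.png',cv2.convertScaleAbs(cv2.resize(a,None,fx=2.8,fy=2.8,interpolation=cv2.INTER_CUBIC),alpha=1.8))
E
```

```text
27.3 [0.39104303 0.24429177 0.25064532] 0.003982599711700235 [-0.01226834 -1.05090685 -0.36362455]
```

View pics/c20.png

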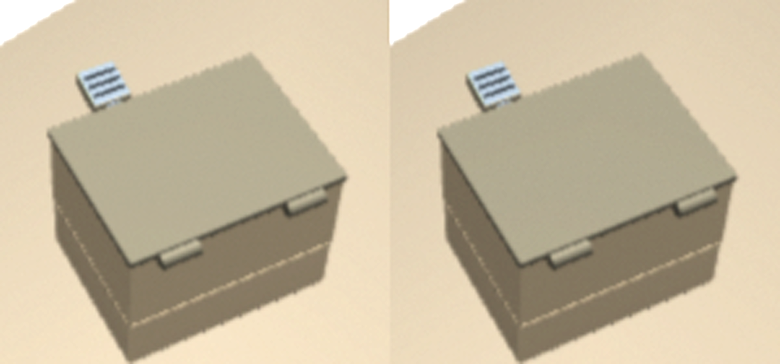

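View pics/ct20.png

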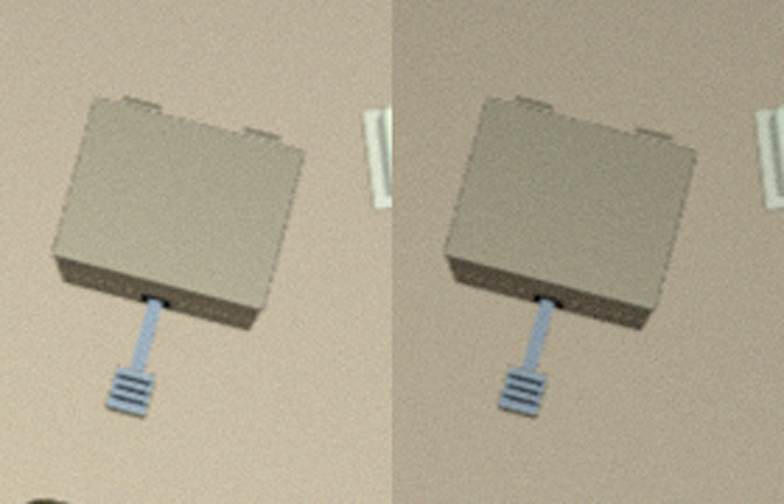

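View pics/d20.png

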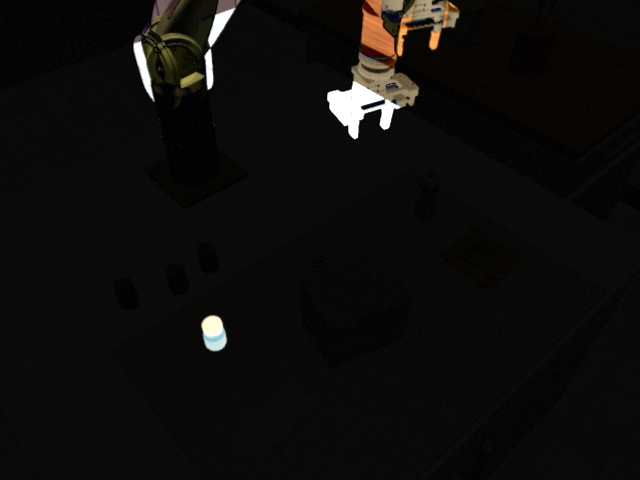

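The lid and pedal are back exactly as at the start in both views. The difference image shows only the jar's old spot (214,333) and the arm changed, so I'm handing in.

```bash
python3 - <<'E'
from plant import r
print(r.finish_job())
E
```

```text
the job is handed in; nothing more can be done
None
```

The amber jar is standing upright inside the box, the lid is closed again, and the job was handed in at about 27 s of the 72 s allowed.

**What I did**
- I pressed the pedal to its stop (35 N) with closed fingertips, and the lid stayed open leaning back.
- I set the amber jar down near the middle of the bin floor in 1 mm steps. Contact was 8 N, and it stood upright when released.
- I gripped the pedal pad by its sides and let it up over about 6.5 s, slower at the end. I held it until the stop showed as a 17.7 N downward force, then released it.

**Last checks**
- In the scene and top views the lid and pedal match the starting pictures.
- In the scene difference image only the jar's old spot and the arm changed, so the other things stayed put.
- The gripper was well clear and touching nothing.

**What disagreed or went wrong**
- The cameras disagreed by about 4–5 mm on the box and pedal. An early wrist reading of the jar, taken at the image edge, was about 10 mm off. I averaged or re-measured close up.
- My first approach to grip the pedal, with the tool tilted back, stalled near a wrist singularity 24 mm above the pad. I backed off without contact and redid it with the tool vertical.
- The jar could not be seen after the lid closed. The last view of it, just before gripping the pedal, showed it standing.

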